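# Lay out an overhauled brake set

## Task

Lay out the brake set for fitting: take every brake pad from the slanted carrier and stand it upright on its long edge in the slotted rack, one to a slot and down on the plate. Push the rod of each brake cylinder in to try it: one that slides freely is pushed fully home and set down upright in the shallow kit tray, but one whose resistance climbs must not be forced in and goes into the deep scrap bin instead. Any order will do; leave the other things on the bench where they are.

Things in the scene. Friction and masses are not known exactly. Their poses are not given: they have to be found in the camera images.
- rack: fixed slotted rack: base plate 215 (x) x 110 (y) x 8 mm; origin: centre of its underside. Four slots in a row along x, at x = -78, -26, 26, 78 mm; each is a 20 mm gap between two pairs of 8 mm steel posts at y = +-36 mm, 34 mm high above the plate, tapered over the last 8 mm; webs close the gaps between slots. The middle (|y| < 30 mm) is open. A pad stands on the plate (8 mm up), its length along the rack's y
- carrier: fixed dark drain carrier: plate 225 (x) x 110 (y) x 8 mm; origin: centre of its underside. Four pairs of small L-shaped cradles in a row along x, at x = -84, -28, 28, 84 mm. Pads lean 20 degrees from upright, top towards +x; cradles touch a pad only near y = +-36 mm, up to 30 mm from its lower edge, the middle is free on both faces. Stands left or right of the rack
- pad_1_c (a point): brake pad, 14 mm thick (its x), 100 mm long (y), 50 mm high (z), 0.25 kg: dark 5 mm steel backing on the +x side, grey 9 mm friction block on it (88 mm long, 46 mm high). The point is its centre, 25 mm above its long lower edge, midway through the thickness; z runs from lower to upper long edge. Three or four pads are present
- pad_2_c (a point): brake pad, 14 mm thick (its x), 100 mm long (y), 50 mm high (z), 0.25 kg: dark 5 mm steel backing on the +x side, grey 9 mm friction block on it (88 mm long, 46 mm high). The point is its centre, 25 mm above its long lower edge, midway through the thickness; z runs from lower to upper long edge. Three or four pads are present
- pad_3_c (a point): brake pad, 14 mm thick (its x), 100 mm long (y), 50 mm high (z), 0.25 kg: dark 5 mm steel backing on the +x side, grey 9 mm friction block on it (88 mm long, 46 mm high). The point is its centre, 25 mm above its long lower edge, midway through the thickness; z runs from lower to upper long edge. Three or four pads are present
- pad_4_c (a point): brake pad, 14 mm thick (its x), 100 mm long (y), 50 mm high (z), 0.25 kg: dark 5 mm steel backing on the +x side, grey 9 mm friction block on it (88 mm long, 46 mm high). The point is its centre, 25 mm above its long lower edge, midway through the thickness; z runs from lower to upper long edge. Three or four pads are present
- cyl_a_c (a point): loose brake cylinder standing upright: round 54 mm flange 8 mm thick, on it a 34 mm round aluminium body up to 42 mm, a steel pushrod with a 20 mm round head out of the top. 0.3 kg. The point is on its axis, 21 mm above the underside; z is up along the axis. Two or three are present, all looking the same
- rod_a_top (a point): centre of the top face of that cylinder's pushrod head (68 mm above the underside when out, 50 mm when fully in)
- piston_a (a joint): how far that pushrod is in, 0 to 0.018 m (home). A sound one slides with a steady drag of about 3 N and stays where it is left; in a binding one the resistance climbs from there by about 1.2 N per mm from the start, and it springs back. None or one of the cylinders binds; it cannot be seen which
- cyl_b_c (a point): loose brake cylinder standing upright: round 54 mm flange 8 mm thick, on it a 34 mm round aluminium body up to 42 mm, a steel pushrod with a 20 mm round head out of the top. 0.3 kg. The point is on its axis, 21 mm above the underside; z is up along the axis. Two or three are present, all looking the same
- rod_b_top (a point): centre of the top face of that cylinder's pushrod head (68 mm above the underside when out, 50 mm when fully in)
- piston_b (a joint): how far that pushrod is in, 0 to 0.018 m (home). A sound one slides with a steady drag of about 3 N and stays where it is left; in a binding one the resistance climbs from there by about 1.2 N per mm from the start, and it springs back. None or one of the cylinders binds; it cannot be seen which
- cyl_c_c (a point): loose brake cylinder standing upright: round 54 mm flange 8 mm thick, on it a 34 mm round aluminium body up to 42 mm, a steel pushrod with a 20 mm round head out of the top. 0.3 kg. The point is on its axis, 21 mm above the underside; z is up along the axis. Two or three are present, all looking the same
- rod_c_top (a point): centre of the top face of that cylinder's pushrod head (68 mm above the underside when out, 50 mm when fully in)
- piston_c (a joint): how far that pushrod is in, 0 to 0.018 m (home). A sound one slides with a steady drag of about 3 N and stays where it is left; in a binding one the resistance climbs from there by about 1.2 N per mm from the start, and it springs back. None or one of the cylinders binds; it cannot be seen which
- tray: shallow steel kit tray, fixed: 180 (x) x 115 (y) x 20 mm outside, walls 4 mm, floor 4 mm, open at the top. Origin: centre of the underside
- bin: deep black plastic scrap bin, fixed: 180 (x) x 115 (y) x 45 mm outside, walls 4 mm, floor 4 mm, open at the top. Origin: centre of the underside. It may change places with the tray
- oil_filter: bystander, to be left alone: white oil filter, 76 mm across, 88 mm high
- spray_can: bystander, to be left alone: grey spray can, 60 mm across, 120 mm high
- grease_jar: bystander, to be left alone: white jar, 66 mm across, 70 mm high
- wrench: bystander, to be left alone: steel wrench 170 mm long, lying
- socket: bystander, to be left alone: steel socket, 30 mm across, 38 mm high, between rack and carrier
- brush: bystander, to be left alone: brush 160 mm long, lying
- screwdriver: bystander, to be left alone: screwdriver 180 mm long, lying
Things that resemble listed ones, but are neither listed nor needed, are in the scene too. Leave any blue, green or red look-alike of the part that bears cyl_a_c alone.

How it is judged:
By the outcome, as a careful person would: the job done as asked, in the order asked, and still so for the second after the job is handed in, with the robot touching nothing.
Of pad_1, pad_2, pad_3, pad_4 only 3 to 4 are there at a start; the rules pass over those that are not, and their reading is None.
Of cyl_a, cyl_b, cyl_c only 2 to 3 are there at a start; the rules pass over those that are not, and their reading is None.
At some moment in a run one of cyl_a, cyl_b, cyl_c may be knocked a few centimetres aside while the robot is not near it.
It also fails if it takes over 210 s, if anything falls off the work surface, if the arm or the gripper's body presses on something with over 40 N, if the wrist force passes 120 N, or if a joint passes its speed limit or range.

## Robot

A 7-joint arm with a two-finger parallel gripper is mounted at the origin on the work surface. World frame = base frame: x ahead of the robot, y to its left, z up, the work surface at z = 0. Lengths are in mm, angles in rad, forces in N, time in s.
With the tool pointing down it reaches from about 400 to 850 mm from the base axis. Payload 6.9 kg.
Tool frame: the origin (TCP) lies on the front face of the gripper's body, between the roots of the fingers; the fingertips stand 73 mm ahead of it and the grasp point (between the pads) lies 54 mm ahead of it; z points along the fingers, y is the direction in which the jaws open and shut (so a half turn about z gives the same grasp; the last joint's range is limited). The gripper opens to 85 mm and grips with 20 to 120 N. Pads are 22 mm wide; open, the fingers measure 114 mm over their backs; the gripper's body (76 mm by 85 mm) begins 54 mm behind the grasp point. The pads swing forward as they close: fully open they stand 13 mm farther back than shut.
Start: joints at [1.329, 0.507, -0.238, 1.5, 0.126, 1.149, -0.155], TCP at [212.989, -587.579, 303.875] pointing down, gripper open.
Joint ranges: [-3.08, 3.08], [-0.24, 2.05], [-1.43, 1.35], [0, 2.5], [-1.52, 4.66], [0.17, 1.96], [-2.89, 2.89]. Speed limits (rad/s): [2.39, 2.39, 3.14, 3.14, 3.14, 3.14, 3.14].

## Interface

Orientations are given as a rotation vector (axis times angle).
In Python, from plant import arm gives the robot as it stands.
- The arm moves only by the tool play_rows, never from a script. Its argument "rows" is a list of rows, each an object with "linear": the shift along the tool's x, y, z in mm, a list of three; "rotation": the turn, a rotation vector about the tool's x, y, z in rad, a list of three; "hand": the finger opening in mm, from 0 to 85.4. A call has 1 to 12 rows; each row is the pose to reach, as a shift and turn from the pose commanded when the call began, along the tool's axes at that moment; what a row does not reach only later rows make up. A row lasts 1/12 s, in which the tool goes at most 41.7 mm and 7.16 degrees, less where a joint would pass 70% of its speed; a pose out of reach is approached as far as the arm can. A call with a gripper value outside its range is refused whole. The fingers move at their own pace and stop on an object; the grip force is fixed at half the most. Time passes only in rows, so rows that repeat a pose let the fingers close. It gives the time, the measured TCP pose, the force and the opening at its end, in the units of the state.
- arm.get_state(): the state, without advancing time (a new reading comes with each control period).
- arm.capture(name): name is "scene" or "top" or "wrist"; returns a dict with "color" (420x560x3 uint8, red, green, blue), "fov_y" (degrees; the focal length in pixels is half the picture's height over the tangent of half this angle, whatever the lens; pixels are square), "cx", "cy" (the principal point, pixels), "dist_coeffs" ([k1, k2, p1, p2, k3] as OpenCV has them; the pictures are not rectified), "R" (3x3) and "t" (3): a world point X has camera coordinates R X + t. Camera axes: x right, y down, z forward; pixel columns grow to the right and rows downward; lengths in mm; the calibration is good to about 2 mm. A picture is of the moment at which its call begins. There is no depth.
- arm.sign_off(): hands the job in, once; it reports no verdict.
Trained networks look in a picture, given as the dict that the camera call returned (one of the last four; its "shot" number tells which), for a name from the list of things; names that differ only in an ending like _2 or _b are one class to them, and where a whole thing is asked for, a point or a joint stands for the part that bears it (a point fixed in the world has none). Each returns a list of dicts, best first, with "score" (0 to 1); they miss things now and then, are a little off and sometimes report something else, mostly with a low value. They report only what shows in the picture. A call takes as long as a camera call. They do not tell look-alikes from the thing itself.
- arm.search_frame(picture, name): "centre" ([column, row] in pixels, amid what is visible of it).
- arm.regions_of(picture, name): "mask" (420x560 bool, what is visible of it) and "centre" ([column, row] in pixels, amid what is visible of it).
- arm.landmark_of(picture, name): "centre" ([column, row] in pixels: a listed point, or the origin of a listed thing).
The state is a dict: "time": time; "qpos": joint angles; "joint_vel": joint speeds; "joint_torque": joint torques, N m; "position": TCP position; "ee_rot": TCP orientation; "force": force on the tool from outside, world axes, zero at the start; "ft_torque": the same for the moment, N m; "grip_width": finger opening in mm.
Only numpy, scipy, OpenCV 4.12 (cv2) and the standard library are available. Lean on these libraries where they do the work, as an engineer would, in place of code of your own. Each camera call takes 0.05 s, during which the arm holds its last target.

## Working session

There is one attempt and no reset: what is moved stays moved. The work goes in short steps, Python scripts to look and compute and a tool call to move; the robot and the scene stay as the last step left them, time stands still between calls to the robot, and variables do not carry over. Pictures are saved under pics/ and viewed, and the job is handed in when it is done.

Besides the shell and the picture viewer there is one more tool, called after "Call:" in YAML: its name, and indented under it one key for each argument. play_rows: Moves the arm, as the interface text tells. Its arguments: {"type":"object","properties":{"rows":{"type":"array","items":{"type":"object","properties":{"linear":{"type":"array","items":{"type":"number"}},"rotation":{"type":"array","items":{"type":"number"}},"hand":{"type":"number"}}}}},"required":["rows"]}

```bash
ls; mkdir -p pics; python3 - <<'E'
from plant import arm
import cv2,numpy as np
s=arm.get_state()
print({k:np.round(v,3).tolist() if not isinstance(v,float) else v for k,v in s.items()})
for n in ("scene","top","wrist"):
    c=arm.capture(n)
    cv2.imwrite(f"pics/{n}0.png",c["color"][:,:,::-1])
    print(n,c["fov_y"],c["cx"],c["cy"],c["dist_coeffs"],np.round(c["R"],3).tolist(),np.round(c["t"],1),-np.array(c["R"]).T@c["t"])
E
```

```text
pics
{'time': 0.0, 'qpos': [1.329, 0.508, -0.238, 1.501, 0.126, 1.149, -0.155], 'joint_vel': [-0.0, -0.001, -0.0, -0.002, -0.0, 0.001, -0.0], 'joint_torque': [-0.001, -62.06, -2.187, -24.966, 0.013, 0.012, 0.0], 'position': [212.806, -587.263, 303.015], 'ee_rot': [-3.092, -0.543, 0.001], 'force': [-0.266, -0.364, 0.319], 'ft_torque': [0.007, 0.024, 0.023], 'grip_width': 85.66786028862427}
scene 57.62441513049728 280.21309324112025 209.7275902909993 [-0.04888036  0.          0.          0.          0.        ] [[-0.488, 0.873, 0.017], [0.507, 0.299, -0.808], [-0.71, -0.385, -0.589]] [ 282.8 -215.9 1327.2] [1190.38379216  329.34796191  602.1628037 ]
top 51.431467420201294 271.8735984253285 210.9130743143328 [-0.10296259  0.          0.          0.          0.        ] [[0.032, -0.999, 0.001], [-0.978, -0.031, -0.205], [0.204, 0.006, -0.979]] [ -37.2  523.9 1214.9] [ 265.36356234  -28.02656293 1296.33583628]
wrist 64.52999129097824 282.40716587702946 209.5302993620073 [0.01767241 0.         0.         0.         0.        ] [[0.342, -0.94, -0.0], [-0.895, -0.326, 0.304], [-0.285, -0.104, -0.953]] [-623.8  -40.5  379.2] [ 285.63495371 -559.85970771  373.56552629]
```

View pics/scene0.png

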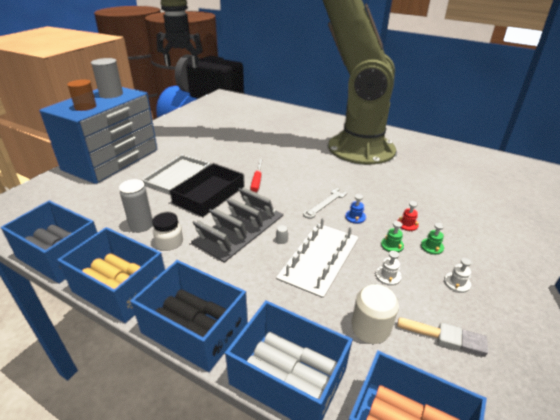

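View pics/top0.png

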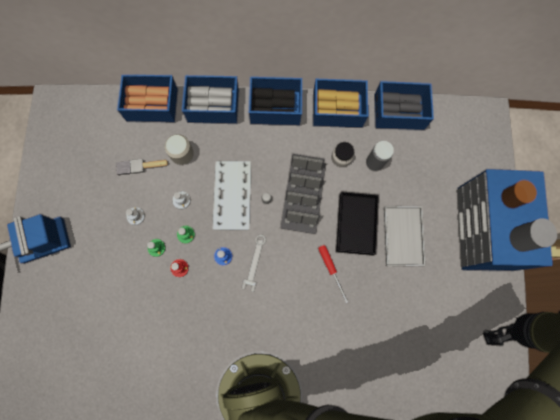

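View pics/wrist0.png

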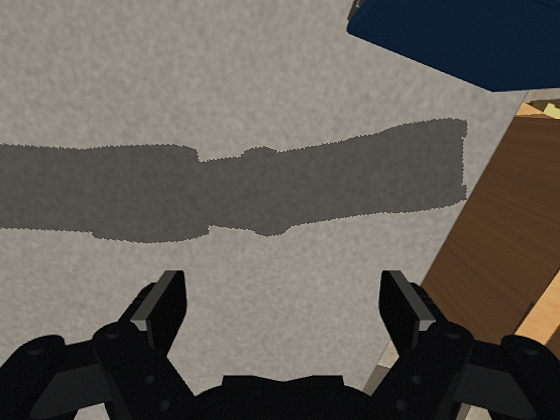

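```bash
cat > h.py <<'E'
from plant import arm
import cv2,numpy as np
from scipy.spatial.transform import Rotation as Ro
def K(c):
    f=210/np.tan(np.radians(c["fov_y"])/2); return np.array([[f,0,c["cx"]],[0,f,c["cy"]],[0,0,1.]])
def ray(c,px):
    u=cv2.undistortPoints(np.array(px,float).reshape(-1,1,2),K(c),np.array(c["dist_coeffs"]),criteria=(3,50,1e-9)).reshape(-1,2) if False else cv2.undistortPoints(np.array(px,float).reshape(-1,1,2),K(c),np.array(c["dist_coeffs"])).reshape(-1,2)
    R=np.array(c["R"]);d=np.c_[u,np.ones(len(u))]@R
    return -R.T@np.array(c["t"]),d
def atz(c,px,z):
    o,d=ray(c,px); return o+d*((z-o[2])/d[:,2])[:,None]
def proj(c,X):
    R=np.array(c["R"]);rv,_=cv2.Rodrigues(R)
    return cv2.projectPoints(np.array(X,float).reshape(-1,1,3),rv,np.array(c["t"],float),K(c),np.array(c["dist_coeffs"]))[0].reshape(-1,2)
def save(c,n,crop=None,k=1):
    im=c["color"][:,:,::-1]
    if crop: x0,y0,x1,y1=crop; im=im[y0:y1,x0:x1]
    cv2.imwrite("pics/"+n,cv2.resize(im,None,fx=k,fy=k,interpolation=cv2.INTER_CUBIC))
E
python3 - <<'E'
from h import *
np.set_printoptions(suppress=True,precision=1)
hs={"rack":0,"carrier":0,"tray":0,"bin":0,"pad_1_c":32,"cyl_a_c":21,"rod_a_top":68}
for n in("top","scene"):
    c=arm.capture(n)
    if n=="top": save(c,"top_z.png",(100,120,440,300),2.3)
    else: save(c,"scene_z.png",(130,140,490,330),2.2)
    for k,z in hs.items():
        for r in arm.landmark_of(c,k):
            print(n,k,round(r["score"],2),np.array(r["centre"]),atz(c,r["centre"],z)[0])
E
```

```text
top rack 0.94 [232.9 196.4] [577.6 100.5   0. ]
top carrier 0.88 [305.5 192.9] [ 595.8 -121.4    0. ]
top tray 0.78 [403.3 236. ] [ 471.1 -420.8    0. ]
top bin 0.91 [356.1 227.9] [ 491.7 -276.5    0. ]
top pad_1_c 0.83 [302.6 215. ] [ 520.  -111.6   32. ]
top pad_1_c 0.28 [183.5 152.6] [703.3 256.3  32. ]
top cyl_a_c 0.82 [182.8 235.4] [449.1 241.4  21. ]
top cyl_a_c 0.74 [155.4 245.5] [416.1 321.2  21. ]
top cyl_a_c 0.66 [175.1 266.9] [355.2 257.7  21. ]
top cyl_a_c 0.64 [178.3 199.9] [556.6 263.   21. ]
top cyl_a_c 0.59 [232.8 194.2] [579.4  99.1  21. ]
top cyl_a_c 0.55 [223.9 253.2] [400.5 116.4  21. ]
top rod_a_top 0.6 [220.2 252. ] [398.5 121.7  68. ]
top rod_a_top 0.49 [181.2 232.5] [450.5 236.7  68. ]
top rod_a_top 0.48 [175.3 267.1] [351.4 246.5  68. ]
top rod_a_top 0.46 [173.1 195.4] [558.9 268.7  68. ]
top rod_a_top 0.43 [147.5 242.5] [418.3 332.   68. ]
scene rack 0.86 [319.5 258.4] [583.3 104.8   0. ]
scene carrier 0.9 [238.3 228.6] [ 587.2 -116.2    0. ]
scene carrier 0.18 [321.1 259.9] [585.9 110.    0. ]
scene tray 0.82 [173.4 175.7] [ 475.5 -430.3    0. ]
scene tray 
[... 151 characters left out ...]
cene pad_1_c 0.38 [167.8 239.8] [ 734.4 -208.1   32. ]
scene cyl_a_c 0.95 [355.1 214. ] [407.8 123.5  21. ]
scene cyl_a_c 0.91 [436.1 238.8] [403.1 326.6  21. ]
scene cyl_a_c 0.71 [409.5 216.9] [348.3 249.1  21. ]
scene cyl_a_c 0.66 [388.2 266.9] [554.  253.3  21. ]
scene cyl_a_c 0.66 [391.7 236.6] [449.1 231.1  21. ]
scene cyl_a_c 0.42 [282.5 240.9] [593.9  13.5  21. ]
scene cyl_a_c 0.26 [322.4 205.8] [417.4  36.   21. ]
scene rod_a_top 0.64 [396.4 253.6] [558.4 263.1  68. ]
scene rod_a_top 0.54 [359.2 198.4] [403.7 126.2  68. ]
scene rod_a_top 0.46 [411.2 200.5] [345.4 242.5  68. ]
scene rod_a_top 0.42 [400.1 221. ] [443.6 240.4  68. ]
scene rod_a_top 0.37 [438.6 222.1] [401.7 320.2  68. ]
```

View pics/top_z.png

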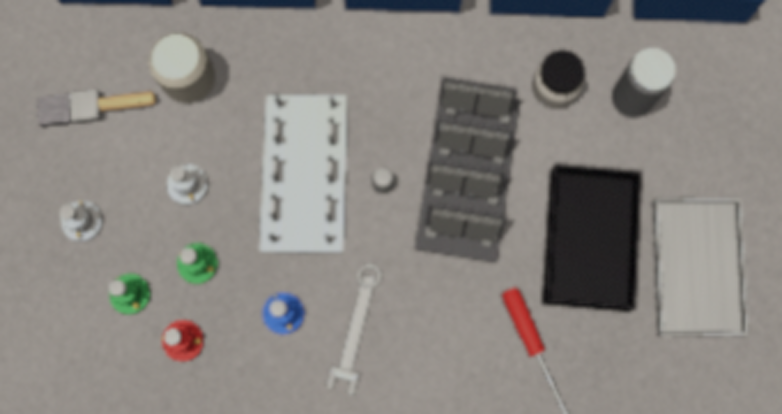

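View pics/scene_z.png

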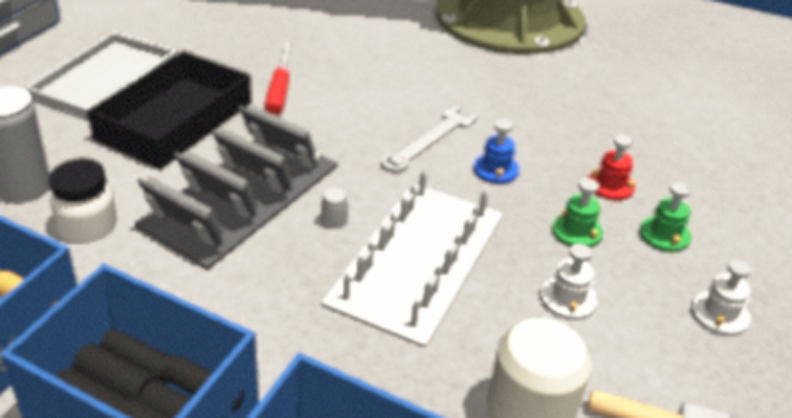

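```bash
cat >> h.py <<'E'
def tool(yaw,lean=0,az=None):
    """tool down, tool x at heading yaw(deg); then whole tool leaned by lean deg about world axis at heading az (deg)"""
    y=np.radians(yaw);x=np.array([np.cos(y),np.sin(y),0]);z=np.array([0,0,-1.]);R=np.c_[x,np.cross(z,x),z]
    if lean: a=np.radians(az);R=Ro.from_rotvec(np.radians(lean)*np.array([np.cos(a),np.sin(a),0])).as_matrix()@R
    return R
def go(pos,R,grasp=0,s=None):
    """print shift for TCP so that point 'grasp' mm ahead of TCP gets to pos"""
    s=s or arm.get_state(); R0=Ro.from_rotvec(s["ee_rot"]).as_matrix(); p0=np.array(s["position"])
    p=np.array(pos,float)-R[:,2]*grasp
    d=R0.T@(p-p0); r=Ro.from_matrix(R0.T@R).as_rotvec()
    n=max(np.linalg.norm(d)/41.7,np.degrees(np.linalg.norm(r))/7.16)
    print("linear",np.round(d,1).tolist(),"rotation",np.round(r,3).tolist(),"rows>=%.1f"%n,"|tcp",np.round(p,1))
def st():
    s=arm.get_state(); R0=Ro.from_rotvec(s["ee_rot"]).as_matrix()
    print("t%.2f"%s["time"],"p",np.round(s["position"],1),"tip",np.round(np.array(s["position"])+R0[:,2]*73,1),"x",np.round(R0[:,0],3),"z",np.round(R0[:,2],3),"F",np.round(s["force"],1),"w%.1f"%s["grip_width"],"q",np.round(s["qpos"],2)); return s
E
python3 - <<'E'
from h import *
go([590,-150,330],tool(90))
c=arm.capture("top");print(atz(c,[[135,214]],10))
E
```

```text
linear [503.6, -282.9, -26.1] rotation [0.0, -0.0, -1.223] rows>=13.9 |tcp [ 590. -150.  330.]
[[511.14220574 395.35712239  10.        ]]
```

Call:
play_rows:
  rows:
    - {"linear":[504,-283,-26],"rotation":[0,0,-1.223],"hand":30}
    - {"linear":[504,-283,-26],"rotation":[0,0,-1.223],"hand":30}
    - {"linear":[504,-283,-26],"rotation":[0,0,-1.223],"hand":30}
    - {"linear":[504,-283,-26],"rotation":[0,0,-1.223],"hand":30}
    - {"linear":[504,-283,-26],"rotation":[0,0,-1.223],"hand":30}
    - {"linear":[504,-283,-26],"rotation":[0,0,-1.223],"hand":30}
    - {"linear":[504,-283,-26],"rotation":[0,0,-1.223],"hand":30}
    - {"linear":[504,-283,-26],"rotation":[0,0,-1.223],"hand":30}
    - {"linear":[504,-283,-26],"rotation":[0,0,-1.223],"hand":30}
    - {"linear":[504,-283,-26],"rotation":[0,0,-1.223],"hand":30}
    - {"linear":[504,-283,-26],"rotation":[0,0,-1.223],"hand":30}
    - {"linear":[504,-283,-26],"rotation":[0,0,-1.223],"hand":30}

```text
time: 2.0
position: [540.0, -207.8, 326.6]
ee_rot: [2.221, 2.221, 0.0]
force: [0.9, 0.1, 0.7]
grip_width: 30.1
```

```bash
python3 - <<'E'
from h import *
st();go([590,-150,330],tool(90))
E
```

```text
t2.00 p [ 540.  -207.8  326.6] tip [ 540.1 -207.8  253.6] x [ 0.  1. -0.] z [ 0. -0. -1.] F [0.9 0.1 0.7] w30.1 q [ 0.73  0.46 -0.63  1.59  0.29  1.19  0.04]
linear [57.8, 50.0, -3.4] rotation [0.0, 0.0, -0.0] rows>=1.8 |tcp [ 590. -150.  330.]
```

Call:
play_rows:
  rows:
    - {"linear":[10,50,-3],"rotation":[0,0,0],"hand":30}
    - {"linear":[10,50,-3],"rotation":[0,0,0],"hand":30}
    - {"linear":[10,50,-3],"rotation":[0,0,0],"hand":30}
    - {"linear":[10,50,-3],"rotation":[0,0,0],"hand":30}

```text
time: 2.33
position: [589.0, -199.4, 328.7]
ee_rot: [-2.22, -2.221, 0.001]
force: [-0.1, -0.2, 0.0]
grip_width: 30.0
```

```bash
python3 - <<'E'
from h import *
np.set_printoptions(suppress=True,precision=1)
st();c=arm.capture("wrist");save(c,"w1.png",None,1.4)
for k,z in {"carrier":0,"pad_1_c":32}.items():
    for r in arm.landmark_of(c,k): print(k,round(r["score"],2),np.array(r["centre"]),atz(c,r["centre"],z)[0])
import pickle;pickle.dump(c,open("w1.pkl","wb"))
E
```

```text
t2.33 p [ 589.  -199.4  328.7] tip [ 588.9 -199.4  255.7] x [-0.  1.  0.] z [-0.  0. -1.] F [-0.1 -0.2  0. ] w30.0 q [ 0.7  0.5 -0.6  1.5  0.3  1.2  0. ]
carrier 0.94 [279.7  96.4] [ 585.3 -113.6    0. ]
carrier 0.26 [314.9  97.6] [ 625.2 -114.8    0. ]
pad_1_c 0.9 [203.3  90.6] [ 506.3 -108.8   32. ]
```

View pics/w1.png

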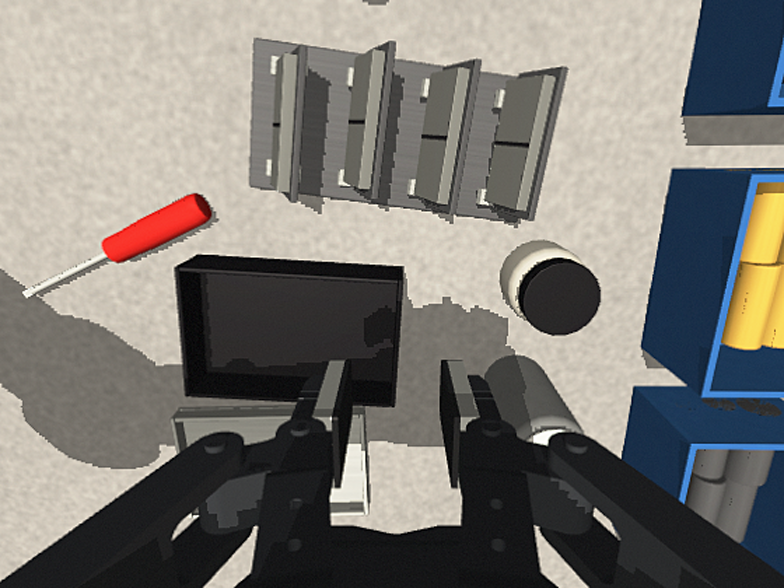

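Call:
play_rows:
  rows:
    - {"linear":[70,0,60],"rotation":[0,0,0],"hand":30}
    - {"linear":[70,0,60],"rotation":[0,0,0],"hand":30}
    - {"linear":[70,0,60],"rotation":[0,0,0],"hand":30}
    - {"linear":[70,0,60],"rotation":[0,0,0],"hand":30}

```text
time: 2.82
position: [587.4, -127.1, 267.9]
ee_rot: [-2.215, -2.223, 0.002]
force: [0.0, -0.3, -0.1]
grip_width: 30.0
```

```bash
python3 - <<'E'
from h import *
np.set_printoptions(suppress=True,precision=1)
st();c=arm.capture("wrist");save(c,"w2.png",None,1.4);save(c,"w2z.png",(140,0,440,225),2.6)
import pickle;pickle.dump(c,open("w2.pkl","wb"))
E
```

```text
t2.82 p [ 587.4 -127.1  267.9] tip [ 587.1 -127.   194.9] x [-0.  1.  0.] z [-0.  0. -1.] F [ 0.  -0.3 -0.1] w30.0 q [ 0.6  0.6 -0.6  1.6  0.3  1.1 -0.1]
```

View pics/w2z.png

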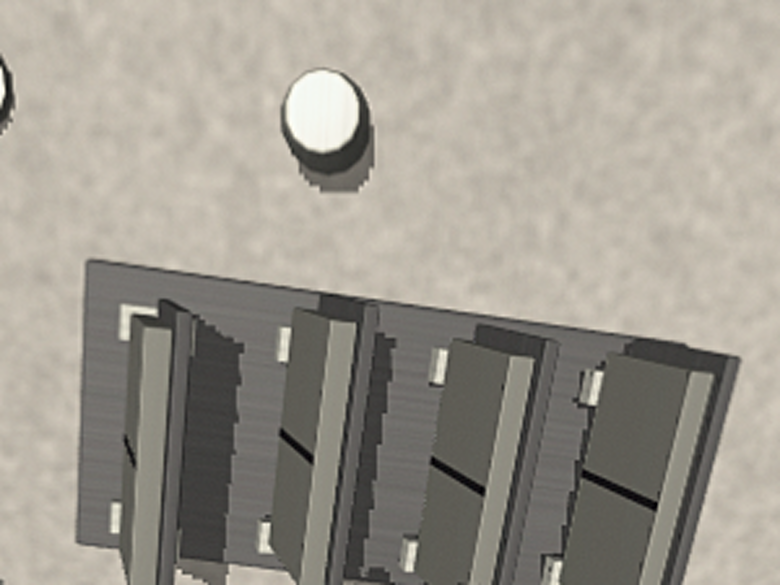

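```bash
python3 - <<'E'
from h import *
import pickle
c=pickle.load(open("w2.pkl","rb"));save(c,"w2b.png",(160,90,440,300),2.8)
E
```

```text
(no output)
```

View pics/w2b.png

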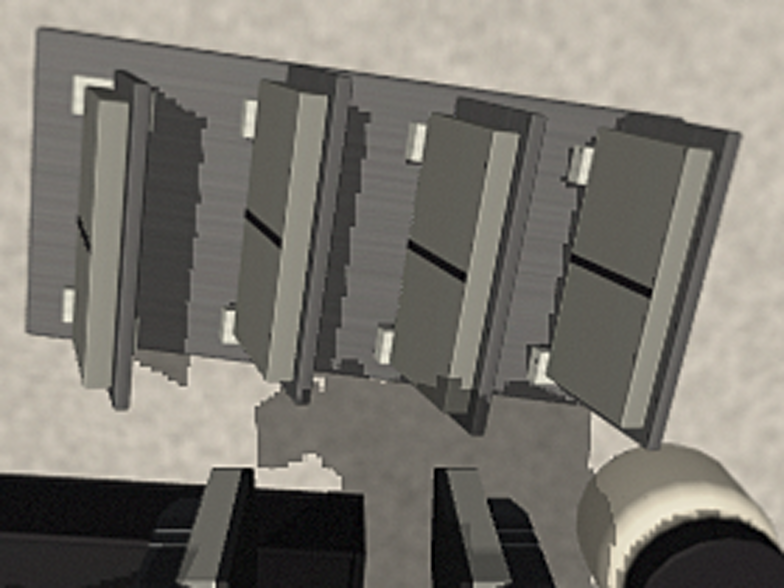

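```bash
python3 - <<'E'
from h import *
import pickle
np.set_printoptions(suppress=True,precision=1)
c=pickle.load(open("w2.pkl","rb"))
f=lambda a:np.array(a,float)/2.8+[160,90]
P=atz(c,f([[150,86],[129,408],[352,76],[308,403],[545,118],[482,434],[740,132],[656,447]]),55)
for i in range(4):
    a,b=P[2*i],P[2*i+1];d=a-b
    print("pad",i+1,a,b,"mid",(a+b)/2,"len",np.linalg.norm(d),"ang",np.degrees(np.arctan2(-d[0],d[1])))
Q=atz(c,f([[38,28],[27,334],[350,70]]),8);print(Q,np.linalg.norm(Q[0]-Q[1]),[np.degrees(np.arctan2(-(Q[0]-Q[1])[0],(Q[0]-Q[1])[1])),np.degrees(np.arctan2((Q[2]-Q[0])[1],(Q[2]-Q[0])[0]))])
E
```

```text
pad 1 [529.5 -62.4  55. ] [ 516.7 -164.4   55. ] mid [ 523.1 -113.4   55. ] len 102.83371892549498 ang -7.156258475874009
pad 2 [588.9 -59.2  55. ] [ 575.4 -162.3   55. ] mid [ 582.1 -110.7   55. ] len 103.98158914049682 ang -7.486524798172461
pad 3 [646.3 -70.9  55. ] [ 632.8 -172.9   55. ] mid [ 639.5 -121.9   55. ] len 102.83955710790494 ang -7.541226141131184
pad 4 [704.3 -74.8  55. ] [ 690.4 -177.1   55. ] mid [ 697.4 -125.9   55. ] len 103.20969436348601 ang -7.7155087335345405
[[ 483.4  -46.1    8. ]
 [ 469.  -154.2    8. ]
 [ 588.5  -59.     8. ]] 109.02445515217495 [np.float64(-7.602696871618078), np.float64(-6.971284498900901)]
```

```bash
python3 - <<'E'
from h import *
import pickle
np.set_printoptions(suppress=True,precision=1)
c2=pickle.load(open("w2.pkl","rb"));c1=pickle.load(open("w1.pkl","rb"))
save(c1,"w1z.png",(170,20,420,170),3.1)
f=lambda a:np.array(a,float)/2.8+[160,90]
pts=f([[150,86],[129,408],[352,76],[308,403],[545,118],[482,434],[740,132],[656,447]])
for z in (60,62,64,66):
    P=atz(c2,pts,z); m=(P[::2]+P[1::2])/2
    print(z,np.linalg.norm(P[::2]-P[1::2],axis=1),np.linalg.norm(m[3]-m[0])); print(m)
E
```

```text
60 [101.  102.1 101.  101.4] 171.62657804620054
[[ 524.2 -112.2   60. ]
 [ 582.2 -109.6   60. ]
 [ 638.6 -120.6   60. ]
 [ 695.4 -124.6   60. ]]
62 [100.3 101.4 100.3 100.7] 170.3940393519038
[[ 524.7 -111.8   62. ]
 [ 582.3 -109.2   62. ]
 [ 638.2 -120.1   62. ]
 [ 694.7 -124.    62. ]]
64 [ 99.6 100.7  99.6  99.9] 169.1615006576072
[[ 525.2 -111.3   64. ]
 [ 582.3 -108.7   64. ]
 [ 637.8 -119.6   64. ]
 [ 693.9 -123.5   64. ]]
66 [98.8 99.9 98.8 99.2] 167.92896196331074
[[ 525.6 -110.9   66. ]
 [ 582.3 -108.3   66. ]
 [ 637.5 -119.    66. ]
 [ 693.1 -122.9   66. ]]
```

View pics/w1z.png

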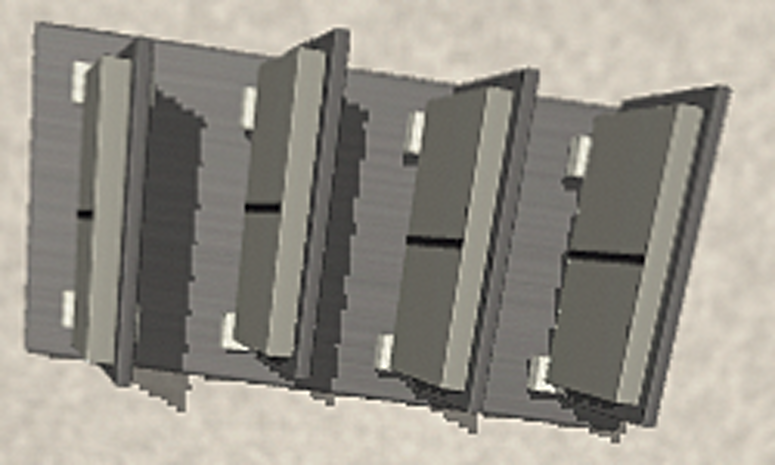

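```bash
python3 - <<'E'
from h import *
import pickle
np.set_printoptions(suppress=True,precision=1)
c2=pickle.load(open("w2.pkl","rb"));c1=pickle.load(open("w1.pkl","rb"))
p2=np.array([[150,86],[129,408],[352,76],[308,403],[545,118],[482,434],[740,132],[656,447]],float)/2.8+[160,90]
p1=np.array([[155,40],[131,384],[349,30],[308,378],[538,70],[481,416],[730,88],[655,425]],float)/3.1+[170,20]
def un(c,p): return cv2.undistortPoints(p.reshape(-1,1,2),K(c),np.array(c["dist_coeffs"])).reshape(-1,2)
M=lambda c:np.c_[np.array(c["R"]),np.array(c["t"])]
X=cv2.triangulatePoints(M(c1),M(c2),un(c1,p1).T,un(c2,p2).T);X=(X[:3]/X[3]).T
print(X)
E
```

```text
[[ 532.5  -61.8   68.2]
 [ 519.8 -159.    68.1]
 [ 588.7  -58.7   66.6]
 [ 575.8 -157.    68.2]
 [ 642.8  -69.7   70.8]
 [ 631.6 -169.7   62.2]
 [ 699.8  -73.8   65.9]
 [ 686.9 -172.    66. ]]
```

Call:
play_rows:
  rows:
    - {"linear":[190,0,0],"rotation":[0,0,0],"hand":30}
    - {"linear":[190,0,0],"rotation":[0,0,0],"hand":30}
    - {"linear":[190,0,0],"rotation":[0,0,0],"hand":30}
    - {"linear":[190,0,0],"rotation":[0,0,0],"hand":30}
    - {"linear":[190,0,0],"rotation":[0,0,0],"hand":30}
    - {"linear":[190,0,0],"rotation":[0,0,0],"hand":30}
    - {"linear":[190,0,0],"rotation":[0,0,0],"hand":30}

```text
time: 3.45
position: [589.8, 60.4, 270.7]
ee_rot: [2.219, 2.221, 0.002]
force: [0.7, -0.7, -0.3]
grip_width: 30.3
```

```bash
python3 - <<'E'
from h import *
np.set_printoptions(suppress=True,precision=2)
st();c=arm.capture("wrist");save(c,"w3z.png",(130,0,450,240),2.45)
import pickle;pickle.dump(c,open("w3.pkl","wb"))
E
```

```text
t3.45 p [589.8  60.4 270.7] tip [589.9  60.4 197.7] x [-0.  1. -0.] z [ 0. -0. -1.] F [ 0.7 -0.7 -0.3] w30.3 q [ 0.24  0.53 -0.61  1.64  0.34  1.08 -0.47]
```

View pics/w3z.png

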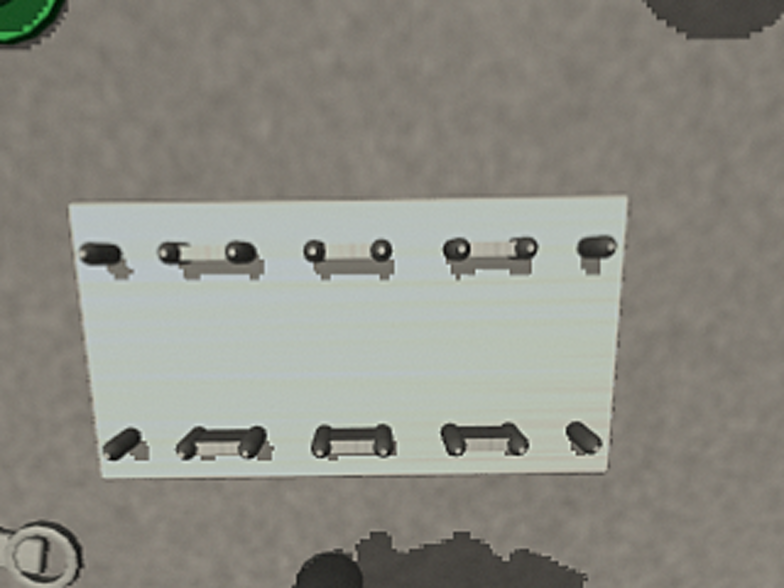

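```bash
python3 - <<'E'
from h import *
import pickle
np.set_printoptions(suppress=True,precision=1)
c=pickle.load(open("w3.pkl","rb"))
P=atz(c,np.array([[69,204],[628,196],[605,471],[102,478]],float)/2.45+[130,0],8);print(P,P.mean(0))
E1=(P[1]-P[0]+P[2]-P[3])/2;E2=(P[0]-P[3]+P[1]-P[2])/2
print(np.linalg.norm(E1),np.linalg.norm(E2),np.degrees(np.arctan2(E1[1],E1[0])),np.degrees(np.arctan2(-E2[0],E2[1])))
# overlay post tops with the pose
th=np.arctan2(E1[1],E1[0]);o=P.mean(0);
im=cv2.resize(c["color"][:,:,::-1][0:240,130:450],None,fx=2.45,fy=2.45,interpolation=cv2.INTER_CUBIC)
for sx in(-78,-26,26,78):
  for dx in(-14,14):
    for y in(-36,36):
      for z,col in((8,(0,255,0)),(42,(0,0,255))):
        X=[o[0]+np.cos(th)*(sx+dx)-np.sin(th)*y,o[1]+np.sin(th)*(sx+dx)+np.cos(th)*y,z]
        q=(proj(c,X)[0]-[130,0])*2.45;cv2.circle(im,tuple(int(v) for v in q),3,col,-1)
cv2.imwrite("pics/w3o.png",im)
E
```

```text
[[474.2 155.9   8. ]
 [686.9 159.3   8. ]
 [688.   51.3   8. ]
 [475.7  47.9   8. ]] [581.2 103.6   8. ]
212.53228925822685 108.00166189292887 0.9270066452468289 0.705558374398357
```

View pics/w3o.png

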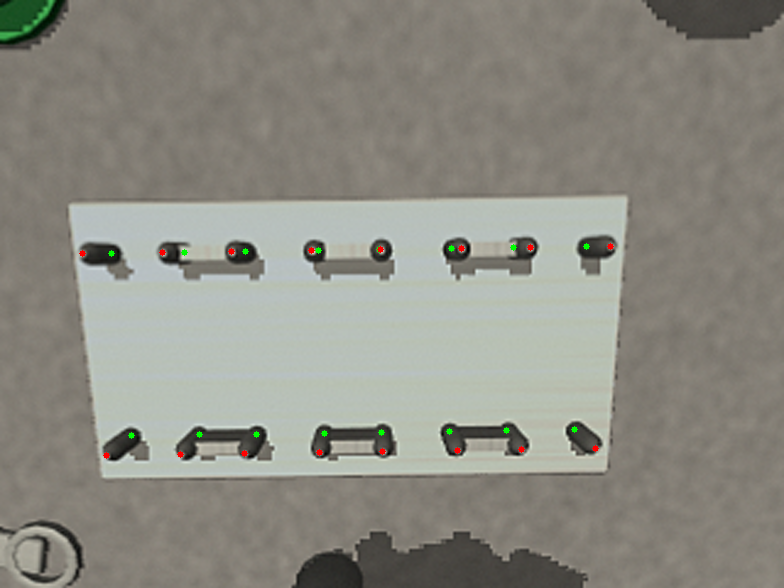

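```bash
cat >> h.py <<'E'
TH=-7.4
u=np.array([np.cos(np.radians(TH)),np.sin(np.radians(TH)),0]);a=np.sin(np.radians(20))*u+np.cos(np.radians(20))*np.array([0,0,1.])
RL=tool(90+TH,20,90+TH)
padmid={1:(525.4,-111.1),2:(582.3,-108.5),3:(637.7,-119.3),4:(693.5,-123.2)}
def padc(i,zc=44): return np.array([*padmid[i],0])-15.1*u+[0,0,zc]
RY=0.8; RO=np.array([581.3,103.3,0]); RV=tool(90+RY)
def slot(k,z,dx=0,dy=0): # k 1..4
    c,s=np.cos(np.radians(RY)),np.sin(np.radians(RY));x=[-78,-26,26,78][k-1]+dx
    return RO+[c*x-s*dy,s*x+c*dy,z]
E
python3 - <<'E'
from h import *
go(padc(4)+a*98,RL,54)
E
```

```text
linear [-186.2, 140.5, 84.0] rotation [0.35, 0.024, 0.126] rows>=5.9 |tcp [ 730.1 -128.   186.8]
```

Call:
play_rows:
  rows:
    - {"linear":[-186,140.5,84],"rotation":[0.35,0.024,0.126],"hand":32}
    - {"linear":[-186,140.5,84],"rotation":[0.35,0.024,0.126],"hand":32}
    - {"linear":[-186,140.5,84],"rotation":[0.35,0.024,0.126],"hand":32}
    - {"linear":[-186,140.5,84],"rotation":[0.35,0.024,0.126],"hand":32}
    - {"linear":[-186,140.5,84],"rotation":[0.35,0.024,0.126],"hand":32}
    - {"linear":[-186,140.5,84],"rotation":[0.35,0.024,0.126],"hand":32}
    - {"linear":[-186,140.5,84],"rotation":[0.35,0.024,0.126],"hand":32}
    - {"linear":[-186,140.5,84],"rotation":[0.35,0.024,0.126],"hand":32}
    - {"linear":[-186,140.5,84],"rotation":[0.35,0.024,0.126],"hand":32}

```text
time: 4.25
position: [729.1, -127.8, 185.1]
ee_rot: [-2.148, -1.884, 0.333]
force: [-0.7, 0.4, 0.2]
grip_width: 32.0
```

```bash
python3 - <<'E'
from h import *
st();go(padc(4)+a*98,RL,54);go(padc(4)+a*8,RL,54)
c=arm.capture("wrist")
# project predicted pad centre line: top edge of the pad & grasp point
im=c["color"][:,:,::-1].copy()
P=Ro.from_matrix(np.c_[u,np.array([-u[1],u[0],0]),[0,0,1]]).as_matrix()
yv=np.array([-u[1],u[0],0]);xv=np.cross(yv,a)
for sx in(-7,7):
  for sy in(-50,0,50):
    q=proj(c,padc(4)+xv*sx+yv*sy+a*25)[0];cv2.circle(im,tuple(int(v) for v in q),2,(0,0,255),-1)
cv2.imwrite("pics/w4.png",cv2.resize(im,None,fx=1.4,fy=1.4))
E
```

```text
t4.25 p [ 729.1 -127.8  185.1] tip [ 704.2 -124.4  116.5] x [0.131 0.991 0.002] z [-0.341  0.046 -0.939] F [-0.7  0.4  0.2] w32.0 q [ 0.32  1.   -0.5   0.92  0.35  1.66 -0.21]
linear [-0.0, 0.3, -2.0] rotation [-0.002, -0.002, -0.001] rows>=0.0 |tcp [ 730.1 -128.   186.8]
linear [-0.2, 0.5, 88.0] rotation [-0.002, -0.002, -0.001] rows>=2.1 |tcp [ 699.6 -124.   102.3]
```

View pics/w4.png

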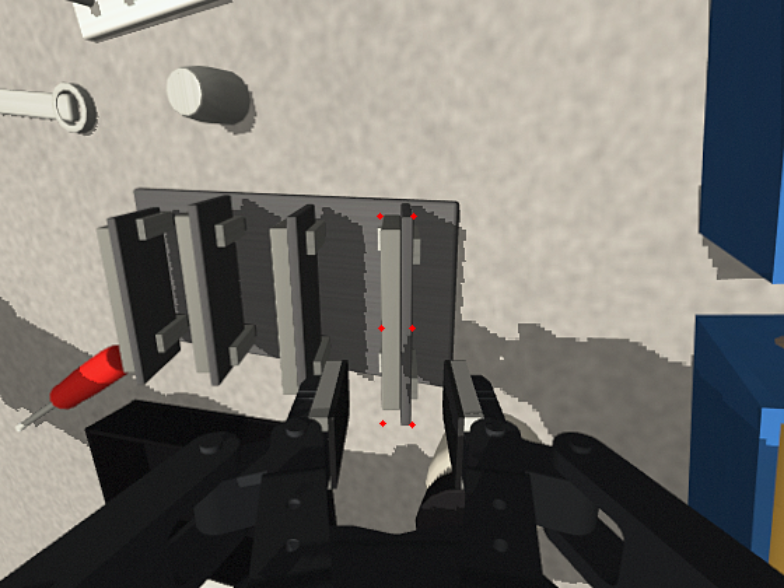

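Call:
play_rows:
  rows:
    - {"linear":[0,0.5,30],"rotation":[0,0,0],"hand":32}
    - {"linear":[0,0.5,60],"rotation":[0,0,0],"hand":32}
    - {"linear":[0,0.5,88],"rotation":[0,0,0],"hand":32}
    - {"linear":[0,0.5,88],"rotation":[0,0,0],"hand":32}
    - {"linear":[0,0.5,88],"rotation":[0,0,0],"hand":32}

```text
time: 4.72
position: [699.5, -121.2, 103.5]
ee_rot: [-2.144, -1.889, 0.334]
force: [0.6, -0.2, 1.1]
grip_width: 32.0
```

```bash
python3 - <<'E'
from h import *
st();go(padc(4)+a*8,RL,54)
c=arm.capture("wrist");save(c,"w5.png",None,1.4)
E
```

```text
t4.72 p [ 699.5 -121.2  103.5] tip [ 674.5 -117.9   35. ] x [0.126 0.992 0.001] z [-0.342  0.045 -0.939] F [ 0.6 -0.2  1.1] w32.0 q [ 0.34  1.01 -0.5   1.12  0.37  1.45 -0.26]
linear [-2.8, 0.9, 1.0] rotation [-0.003, -0.001, 0.003] rows>=0.1 |tcp [ 699.6 -124.   102.3]
```

View pics/w5.png

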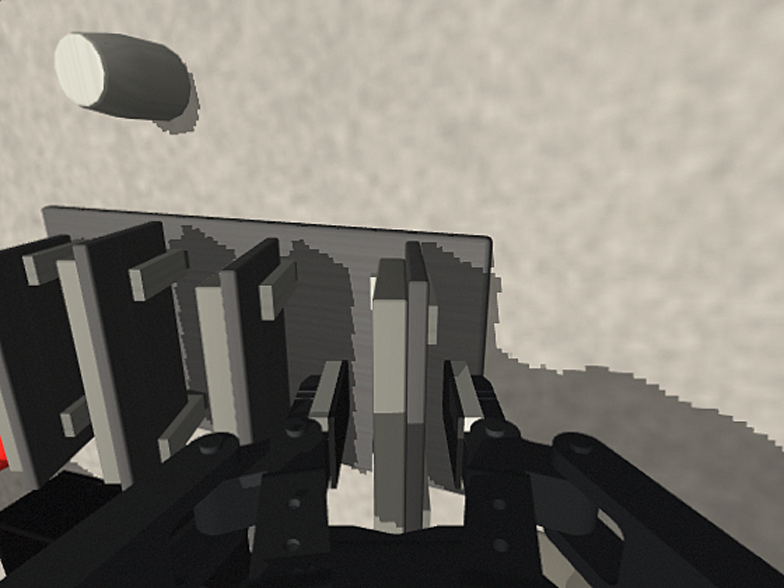

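Call:
play_rows:
  rows:
    - {"linear":[-1,0.5,0],"rotation":[0,0,0],"hand":5}
    - {"linear":[-1,0.5,0],"rotation":[0,0,0],"hand":5}
    - {"linear":[-1,0.5,0],"rotation":[0,0,0],"hand":5}
    - {"linear":[-1,0.5,0],"rotation":[0,0,0],"hand":5}
    - {"linear":[-1,0.5,0],"rotation":[0,0,0],"hand":5}
    - {"linear":[-1,0.5,0],"rotation":[0,0,0],"hand":5}

```text
time: 5.27
position: [700.8, -122.0, 105.8]
ee_rot: [-2.147, -1.889, 0.332]
force: [-4.9, 1.4, 10.4]
grip_width: 13.0
```

```bash
python3 - <<'E'
from h import *
st();go(padc(4)+a*8,RL,54)
c=arm.capture("wrist");save(c,"w6.png",None,1.0)
E
```

```text
t5.27 p [ 700.8 -122.   105.8] tip [ 676.1 -118.7   37.2] x [0.127 0.992 0.002] z [-0.339  0.045 -0.94 ] F [-4.9  1.4 10.4] w13.0 q [ 0.34  1.01 -0.5   1.12  0.37  1.45 -0.25]
linear [-2.1, 0.3, 3.7] rotation [-0.0, -0.001, 0.002] rows>=0.1 |tcp [ 699.6 -124.   102.3]
```

View pics/w6.png

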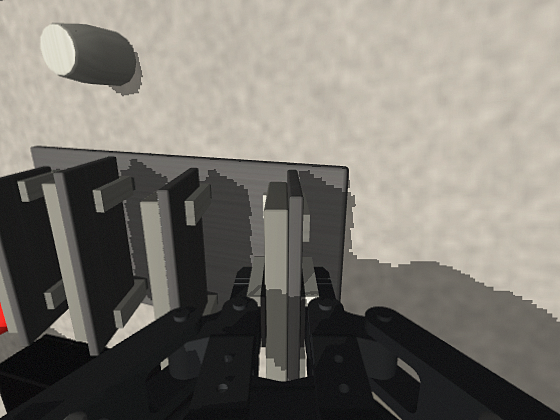

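Call:
play_rows:
  rows:
    - {"linear":[0,0,-30],"rotation":[0,0,0],"hand":5}
    - {"linear":[0,0,-60],"rotation":[0,0,0],"hand":5}
    - {"linear":[0,0,-90],"rotation":[0,0,0],"hand":5}
    - {"linear":[0,0,-90],"rotation":[0,0,0],"hand":5}

```text
time: 5.65
position: [734.7, -126.2, 194.8]
ee_rot: [-2.154, -1.894, 0.32]
force: [0.4, -0.2, -0.3]
grip_width: 13.2
```

```bash
python3 - <<'E'
from h import *
st();go(slot(4,110),RV,54)
E
```

```text
t5.65 p [ 734.7 -126.2  194.8] tip [ 710.7 -122.8  125.9] x [0.128 0.992 0.003] z [-0.329  0.046 -0.943] F [ 0.4 -0.2 -0.3] w13.2 q [ 0.31  0.99 -0.5   0.89  0.35  1.67 -0.21]
linear [218.9, -88.0, 64.3] rotation [-0.338, -0.027, -0.141] rows>=5.9 |tcp [659.3 104.4 164. ]
```

Call:
play_rows:
  rows:
    - {"linear":[219,-88,64],"rotation":[-0.338,-0.027,-0.141],"hand":5}
    - {"linear":[219,-88,64],"rotation":[-0.338,-0.027,-0.141],"hand":5}
    - {"linear":[219,-88,64],"rotation":[-0.338,-0.027,-0.141],"hand":5}
    - {"linear":[219,-88,64],"rotation":[-0.338,-0.027,-0.141],"hand":5}
    - {"linear":[219,-88,64],"rotation":[-0.338,-0.027,-0.141],"hand":5}
    - {"linear":[219,-88,64],"rotation":[-0.338,-0.027,-0.141],"hand":5}
    - {"linear":[219,-88,64],"rotation":[-0.338,-0.027,-0.141],"hand":5}
    - {"linear":[219,-88,64],"rotation":[-0.338,-0.027,-0.141],"hand":5}
    - {"linear":[219,-88,64],"rotation":[-0.338,-0.027,-0.141],"hand":5}
    - {"linear":[219,-88,64],"rotation":[-0.338,-0.027,-0.141],"hand":5}

```text
time: 6.48
position: [655.9, 103.1, 157.8]
ee_rot: [-2.2, -2.232, 0.013]
force: [0.1, -0.2, -2.6]
grip_width: 12.9
```

```bash
python3 - <<'E'
from h import *
st();go(slot(4,110),RV,54)
c=arm.capture("wrist");save(c,"w7.png",None,1.4)
E
```

```text
t6.48 p [655.9 103.1 157.8] tip [655.1 103.1  84.8] x [-0.014  1.    -0.001] z [-0.011 -0.001 -1.   ] F [ 0.1 -0.2 -2.6] w12.9 q [ 0.11  0.75 -0.54  1.56  0.43  0.97 -0.55]
linear [1.2, 3.4, -6.3] rotation [-0.011, 0.001, 0.0] rows>=0.2 |tcp [659.3 104.4 164. ]
```

View pics/w7.png

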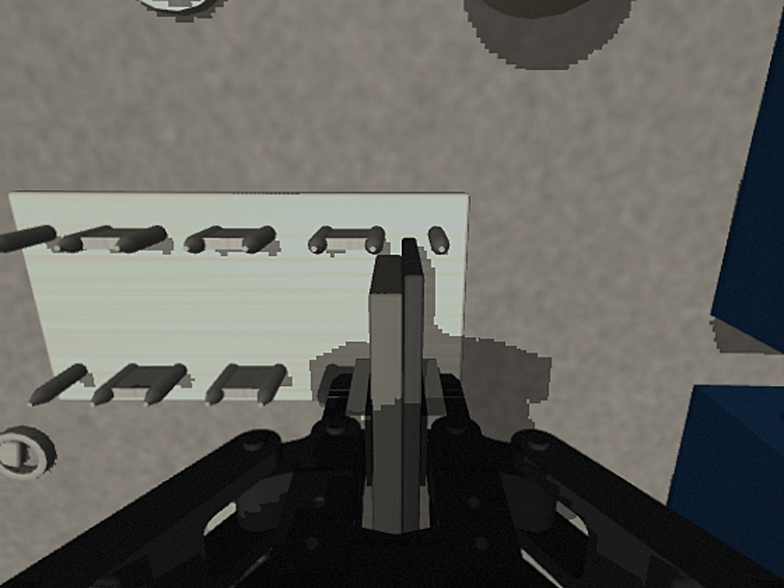

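Call:
play_rows:
  rows:
    - {"linear":[1.2,3.4,14],"rotation":[-0.011,0.001,0],"hand":5}
    - {"linear":[1.2,3.4,14],"rotation":[-0.011,0.001,0],"hand":5}
    - {"linear":[1.2,3.4,14],"rotation":[-0.011,0.001,0],"hand":5}
    - {"linear":[1.2,3.4,14],"rotation":[-0.011,0.001,0],"hand":5}

```text
time: 6.87
position: [658.6, 104.5, 143.5]
ee_rot: [-2.205, -2.235, -0.0]
force: [0.8, 0.2, -2.5]
grip_width: 13.4
```

```bash
python3 - <<'E'
from h import *
st();go(slot(4,90),RV,54)
c=arm.capture("wrist");save(c,"w8.png",(150,100,450,325),2.6)
E
```

```text
t6.87 p [658.6 104.5 143.5] tip [658.5 104.6  70.5] x [-0.014  1.     0.001] z [-0.001  0.001 -1.   ] F [ 0.8  0.2 -2.5] w13.4 q [ 0.11  0.76 -0.53  1.57  0.45  0.94 -0.56]
linear [-0.1, 0.7, -0.5] rotation [-0.001, -0.001, -0.0] rows>=0.0 |tcp [659.3 104.4 144. ]
```

View pics/w8.png

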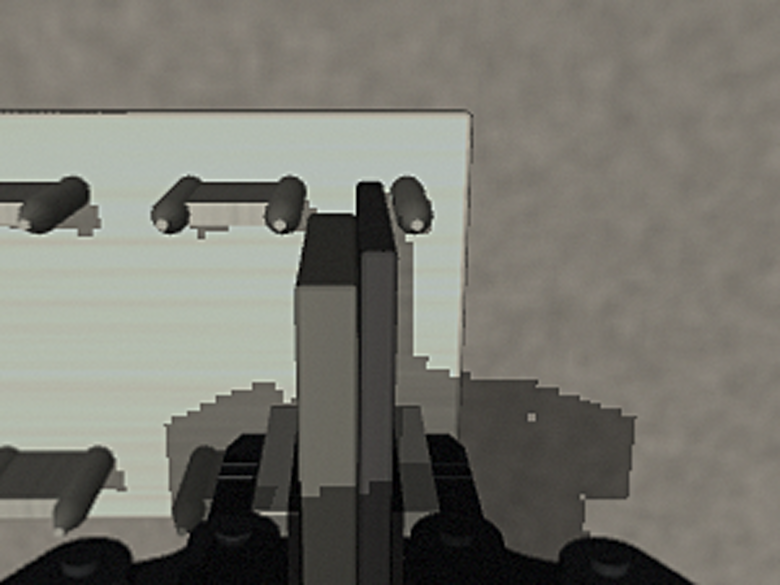

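Call:
play_rows:
  rows:
    - {"linear":[0,1,15],"rotation":[0,0,0],"hand":5}
    - {"linear":[0,1,25],"rotation":[0,0,0],"hand":5}
    - {"linear":[0,1,35],"rotation":[0,0,0],"hand":5}
    - {"linear":[0,1,38],"rotation":[0,0,0],"hand":5}
    - {"linear":[0,1,40],"rotation":[0,0,0],"hand":5}
    - {"linear":[0,1,40],"rotation":[0,0,0],"hand":5}

```text
time: 7.42
position: [659.2, 105.5, 102.9]
ee_rot: [-2.203, -2.237, 0.0]
force: [0.7, -0.4, -2.9]
grip_width: 13.4
```

```bash
python3 - <<'E'
from h import *
st();go(slot(4,90),RV,54)
E
```

```text
t7.42 p [659.2 105.5 102.9] tip [659.1 105.6  29.9] x [-0.015  1.     0.002] z [-0.002  0.001 -1.   ] F [ 0.7 -0.4 -2.9] w13.4 q [ 0.09  0.81 -0.51  1.6   0.48  0.87 -0.59]
linear [-1.1, -0.0, -41.1] rotation [-0.002, -0.002, 0.001] rows>=1.0 |tcp [659.3 104.4 144. ]
```

In the slot with no side load; continue slowly to contact.

Call:
play_rows:
  rows:
    - {"linear":[0,0,2],"rotation":[0,0,0],"hand":5}
    - {"linear":[0,0,3],"rotation":[0,0,0],"hand":5}
    - {"linear":[0,0,4],"rotation":[0,0,0],"hand":5}
    - {"linear":[0,0,4],"rotation":[0,0,0],"hand":5}

```text
time: 7.75
position: [659.4, 105.5, 99.4]
ee_rot: [-2.203, -2.237, -0.001]
force: [-0.4, -0.2, -2.5]
grip_width: 13.3
```

Call:
play_rows:
  rows:
    - {"linear":[0,0,1.5],"rotation":[0,0,0],"hand":5}
    - {"linear":[0,0,2],"rotation":[0,0,0],"hand":5}
    - {"linear":[0,0,2],"rotation":[0,0,0],"hand":5}

```text
time: 8.0
position: [659.4, 105.5, 97.3]
ee_rot: [-2.203, -2.237, -0.001]
force: [0.5, -1.1, -2.2]
grip_width: 13.4
```

Call:
play_rows:
  rows:
    - {"linear":[0,0,1.5],"rotation":[0,0,0],"hand":5}
    - {"linear":[0,0,2],"rotation":[0,0,0],"hand":5}
    - {"linear":[0,0,2],"rotation":[0,0,0],"hand":5}

```text
time: 8.25
position: [659.4, 105.5, 97.2]
ee_rot: [-2.204, -2.238, -0.001]
force: [-3.8, -2.3, 11.1]
grip_width: 13.0
```

Call:
play_rows:
  rows:
    - {"linear":[0,0,1.5],"rotation":[0,0,0],"hand":5}
    - {"linear":[0,0,2],"rotation":[0,0,0],"hand":5}
    - {"linear":[0,0,2],"rotation":[0,0,0],"hand":5}

```text
time: 8.5
position: [659.4, 105.6, 97.1]
ee_rot: [2.204, 2.238, 0.002]
force: [-9.3, -3.8, 26.1]
grip_width: 12.9
```

Call:
play_rows:
  rows:
    - {"linear":[0,0,-3.5],"rotation":[0,0,0],"hand":5}
    - {"linear":[0,0,-3.5],"rotation":[0,0,0],"hand":32}
    - {"linear":[0,0,-3.5],"rotation":[0,0,0],"hand":32}
    - {"linear":[0,0,-3.5],"rotation":[0,0,0],"hand":32}
    - {"linear":[0,0,-3.5],"rotation":[0,0,0],"hand":32}

```text
time: 8.92
position: [659.4, 105.5, 96.4]
ee_rot: [-2.203, -2.237, -0.0]
force: [-0.2, -0.7, -0.4]
grip_width: 31.9
```

Call:
play_rows:
  rows:
    - {"linear":[0,0,-40],"rotation":[0,0,0],"hand":32}
    - {"linear":[0,0,-80],"rotation":[0,0,0],"hand":32}
    - {"linear":[0,0,-90],"rotation":[0,0,0],"hand":32}
    - {"linear":[0,0,-90],"rotation":[0,0,0],"hand":32}

```text
time: 9.25
position: [661.2, 106.3, 190.9]
ee_rot: [2.203, 2.237, 0.01]
force: [-0.1, -0.1, -0.0]
grip_width: 31.9
```

```bash
python3 - <<'E'
from h import *
st();go(padc(3)+a*93,RL,54)
c=arm.capture("wrist");save(c,"w9.png",None,1)
E
```

```text
t9.25 p [661.2 106.3 190.9] tip [661.7 106.5 117.9] x [-0.015  1.     0.003] z [ 0.006  0.003 -1.   ] F [-0.1 -0.1 -0. ] w31.9 q [ 0.12  0.71 -0.56  1.52  0.42  1.02 -0.54]
linear [-230.3, 7.8, 8.0] rotation [0.354, 0.022, 0.143] rows>=5.5 |tcp [ 672.6 -123.8  182.1]
```

View pics/w9.png

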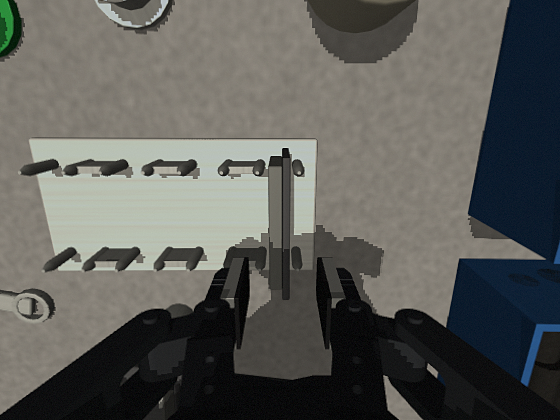

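Call:
play_rows:
  rows:
    - {"linear":[-230,8,8],"rotation":[0.354,0.022,0.143],"hand":32}
    - {"linear":[-230,8,8],"rotation":[0.354,0.022,0.143],"hand":32}
    - {"linear":[-230,8,8],"rotation":[0.354,0.022,0.143],"hand":32}
    - {"linear":[-230,8,8],"rotation":[0.354,0.022,0.143],"hand":32}
    - {"linear":[-230,8,8],"rotation":[0.354,0.022,0.143],"hand":32}
    - {"linear":[-230,8,8],"rotation":[0.354,0.022,0.143],"hand":32}
    - {"linear":[-230,8,8],"rotation":[0.354,0.022,0.143],"hand":32}
    - {"linear":[-230,8,8],"rotation":[0.354,0.022,0.143],"hand":32}
    - {"linear":[-230,8,8],"rotation":[0.354,0.022,0.143],"hand":32}
    - {"linear":[-230,8,8],"rotation":[0.354,0.022,0.143],"hand":32}

```text
time: 10.13
position: [670.8, -122.2, 177.9]
ee_rot: [-2.142, -1.888, 0.341]
force: [0.2, -0.3, -0.1]
grip_width: 32.1
```

```bash
python3 - <<'E'
from h import *
st();go(padc(3)+a*9,RL,54)
c=arm.capture("wrist");save(c,"w10.png",None,1)
E
```

```text
t10.13 p [ 670.8 -122.2  177.9] tip [ 645.5 -119.1  109.5] x [ 0.126  0.992 -0.001] z [-0.346  0.043 -0.937] F [ 0.2 -0.3 -0.1] w32.1 q [ 0.37  0.9  -0.51  1.17  0.34  1.52 -0.25]
linear [-1.2, 1.0, 79.3] rotation [-0.008, 0.002, 0.003] rows>=1.9 |tcp [ 644.1 -120.1  103.2]
```

View pics/w10.png

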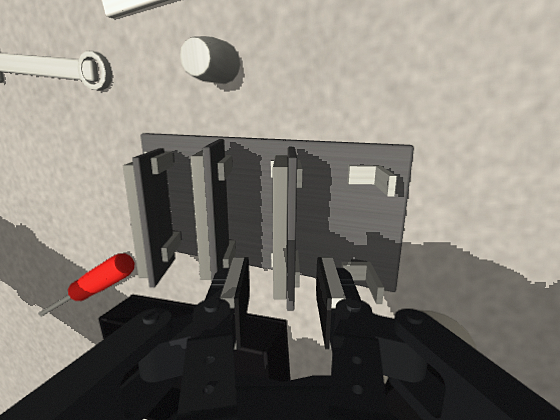

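Pad 3 sits at (286,230) between the fingers (236 and 328). Descend and close in one call.

Call:
play_rows:
  rows:
    - {"linear":[-1,1,30],"rotation":[-0.008,0.002,0.003],"hand":32}
    - {"linear":[-1,1,60],"rotation":[-0.008,0.002,0.003],"hand":32}
    - {"linear":[-1,1,79],"rotation":[-0.008,0.002,0.003],"hand":32}
    - {"linear":[-1,1,79],"rotation":[-0.008,0.002,0.003],"hand":32}
    - {"linear":[-1,1,79],"rotation":[-0.008,0.002,0.003],"hand":32}
    - {"linear":[-1,1,79],"rotation":[-0.008,0.002,0.003],"hand":5}
    - {"linear":[-1,1,79],"rotation":[-0.008,0.002,0.003],"hand":5}
    - {"linear":[-1,1,79],"rotation":[-0.008,0.002,0.003],"hand":5}
    - {"linear":[-1,1,79],"rotation":[-0.008,0.002,0.003],"hand":5}
    - {"linear":[-1,1,79],"rotation":[-0.008,0.002,0.003],"hand":5}
    - {"linear":[-1,1,79],"rotation":[-0.008,0.002,0.003],"hand":5}

```text
time: 11.1
position: [644.6, -121.3, 106.4]
ee_rot: [-2.153, -1.886, 0.332]
force: [-4.3, 2.0, 5.1]
grip_width: 13.3
```

```bash
python3 - <<'E'
from h import *
s=st();go(padc(3)+a*9,RL,54)
E
```

```text
t11.10 p [ 644.6 -121.3  106.4] tip [ 619.9 -118.1   37.8] x [ 0.131  0.991 -0.001] z [-0.338  0.044 -0.94 ] F [-4.3  2.   5.1] w13.3 q [ 0.39  0.93 -0.5   1.33  0.36  1.33 -0.29]
linear [1.1, 0.5, 3.2] rotation [0.002, -0.0, -0.002] rows>=0.1 |tcp [ 644.1 -120.1  103.2]
```

Call:
play_rows:
  rows:
    - {"linear":[0,0,-30],"rotation":[0,0,0],"hand":5}
    - {"linear":[0,0,-60],"rotation":[0,0,0],"hand":5}
    - {"linear":[0,0,-90],"rotation":[0,0,0],"hand":5}
    - {"linear":[0,0,-90],"rotation":[0,0,0],"hand":5}
    - {"linear":[0,0,-90],"rotation":[0,0,0],"hand":5}

```text
time: 11.52
position: [676.5, -125.7, 191.3]
ee_rot: [-2.157, -1.889, 0.327]
force: [-0.6, -0.9, -2.3]
grip_width: 13.1
```

```bash
python3 - <<'E'
from h import *
s=st();go(slot(3,100),RV,54)
E
```

```text
t11.52 p [ 676.5 -125.7  191.3] tip [ 652.3 -122.5  122.5] x [ 0.132  0.991 -0.001] z [-0.332  0.043 -0.942] F [-0.6 -0.9 -2.3] w13.1 q [ 0.37  0.89 -0.51  1.14  0.34  1.53 -0.25]
linear [218.2, -80.7, 68.1] rotation [-0.341, -0.024, -0.145] rows>=5.8 |tcp [607.3 103.7 154. ]
```

Call:
play_rows:
  rows:
    - {"linear":[218,-80,65],"rotation":[-0.341,-0.024,-0.145],"hand":5}
    - {"linear":[218,-80,65],"rotation":[-0.341,-0.024,-0.145],"hand":5}
    - {"linear":[218,-80,65],"rotation":[-0.341,-0.024,-0.145],"hand":5}
    - {"linear":[218,-80,65],"rotation":[-0.341,-0.024,-0.145],"hand":5}
    - {"linear":[218,-80,65],"rotation":[-0.341,-0.024,-0.145],"hand":5}
    - {"linear":[218,-80,65],"rotation":[-0.341,-0.024,-0.145],"hand":5}
    - {"linear":[218,-80,65],"rotation":[-0.341,-0.024,-0.145],"hand":5}
    - {"linear":[218,-80,65],"rotation":[-0.341,-0.024,-0.145],"hand":5}
    - {"linear":[218,-80,65],"rotation":[-0.341,-0.024,-0.145],"hand":5}
    - {"linear":[218,-80,65],"rotation":[-0.341,-0.024,-0.145],"hand":5}
    - {"linear":[218,-80,65],"rotation":[-0.341,-0.024,-0.145],"hand":5}

```text
time: 12.43
position: [607.4, 100.8, 154.1]
ee_rot: [-2.206, -2.231, 0.007]
force: [-0.3, -0.3, -3.6]
grip_width: 13.3
```

```bash
python3 - <<'E'
from h import *
s=st();go(slot(3,85),RV,54)
E
```

```text
t12.43 p [607.4 100.8 154.1] tip [606.9 100.8  81.1] x [-0.011  1.    -0.   ] z [-0.006 -0.    -1.   ] F [-0.3 -0.3 -3.6] w13.3 q [ 0.12  0.69 -0.54  1.7   0.44  0.88 -0.59]
linear [2.9, 0.0, 15.1] rotation [-0.006, 0.0, -0.003] rows>=0.4 |tcp [607.3 103.7 139. ]
```

Call:
play_rows:
  rows:
    - {"linear":[2.9,0,15],"rotation":[-0.006,0,-0.003],"hand":5}
    - {"linear":[2.9,0,15],"rotation":[-0.006,0,-0.003],"hand":5}
    - {"linear":[2.9,0,15],"rotation":[-0.006,0,-0.003],"hand":5}
    - {"linear":[2.9,0,15],"rotation":[-0.006,0,-0.003],"hand":5}

```text
time: 12.77
position: [607.1, 104.9, 139.7]
ee_rot: [-2.203, -2.239, -0.0]
force: [1.3, -0.8, -2.2]
grip_width: 13.2
```

```bash
python3 - <<'E'
from h import *
s=st();go(slot(3,50),RV,54)
c=arm.capture("wrist");save(c,"w11.png",(150,100,450,325),2.6)
E
```

```text
t12.77 p [607.1 104.9 139.7] tip [607.1 104.9  66.7] x [-0.016  1.     0.   ] z [-0.  0. -1.] F [ 1.3 -0.8 -2.2] w13.2 q [ 0.11  0.7  -0.53  1.72  0.45  0.85 -0.61]
linear [-1.3, 0.1, 35.7] rotation [-0.0, -0.0, 0.002] rows>=0.9 |tcp [607.3 103.7 104. ]
```

View pics/w11.png

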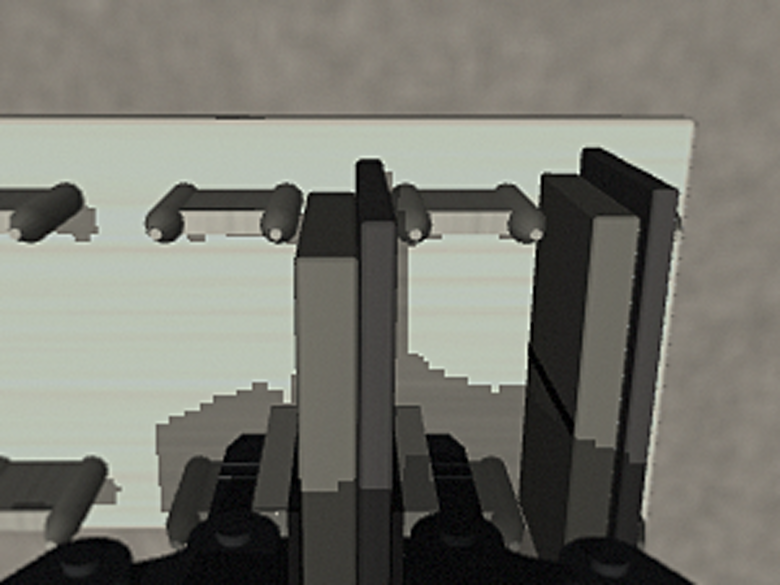

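Call:
play_rows:
  rows:
    - {"linear":[-1,0.2,12],"rotation":[0,0,0],"hand":5}
    - {"linear":[-1,0.2,22],"rotation":[0,0,0],"hand":5}
    - {"linear":[-1,0.2,32],"rotation":[0,0,0],"hand":5}
    - {"linear":[-1,0.2,37],"rotation":[0,0,0],"hand":5}
    - {"linear":[-1,0.2,40],"rotation":[0,0,0],"hand":5}
    - {"linear":[-1,0.2,40],"rotation":[0,0,0],"hand":5}

```text
time: 13.32
position: [606.8, 104.7, 98.6]
ee_rot: [-2.201, -2.24, 0.001]
force: [-0.2, -0.4, -2.2]
grip_width: 13.2
```

Call:
play_rows:
  rows:
    - {"linear":[0,0,1],"rotation":[0,0,0],"hand":5}
    - {"linear":[0,0,2],"rotation":[0,0,0],"hand":5}
    - {"linear":[0,0,2.5],"rotation":[0,0,0],"hand":5}
    - {"linear":[0,0,2.5],"rotation":[0,0,0],"hand":5}

```text
time: 13.65
position: [607.4, 104.9, 97.8]
ee_rot: [2.202, 2.24, 0.002]
force: [-1.3, 0.1, 3.4]
grip_width: 12.8
```

Contact at 97.8 as predicted. Release and rise.

Call:
play_rows:
  rows:
    - {"linear":[0,0,0],"rotation":[0,0,0],"hand":32}
    - {"linear":[0,0,0],"rotation":[0,0,0],"hand":32}
    - {"linear":[0,0,0],"rotation":[0,0,0],"hand":32}
    - {"linear":[0,0,0],"rotation":[0,0,0],"hand":32}
    - {"linear":[0,0,-40],"rotation":[0,0,0],"hand":32}
    - {"linear":[0,0,-80],"rotation":[0,0,0],"hand":32}
    - {"linear":[0,0,-90],"rotation":[0,0,0],"hand":32}
    - {"linear":[0,0,-90],"rotation":[0,0,0],"hand":32}

```text
time: 14.32
position: [608.9, 105.4, 190.9]
ee_rot: [2.2, 2.238, 0.01]
force: [-0.1, 0.5, 1.6]
grip_width: 32.2
```

```bash
python3 - <<'E'
from h import *
st();go(padc(2)+a*93,RL,54)
E
```

```text
t14.32 p [608.9 105.4 190.9] tip [609.4 105.6 117.9] x [-0.017  1.     0.002] z [ 0.007  0.002 -1.   ] F [-0.1  0.5  1.6] w32.2 q [ 0.13  0.64 -0.57  1.67  0.41  0.94 -0.57]
linear [-218.6, 4.5, 8.4] rotation [0.355, 0.023, 0.145] rows>=5.2 |tcp [ 617.2 -113.   182.1]
```

Call:
play_rows:
  rows:
    - {"linear":[-219,5,8],"rotation":[0.35,0.023,0.145],"hand":32}
    - {"linear":[-219,5,8],"rotation":[0.35,0.023,0.145],"hand":32}
    - {"linear":[-219,5,8],"rotation":[0.35,0.023,0.145],"hand":32}
    - {"linear":[-219,5,8],"rotation":[0.35,0.023,0.145],"hand":32}
    - {"linear":[-219,5,8],"rotation":[0.35,0.023,0.145],"hand":32}
    - {"linear":[-219,5,8],"rotation":[0.35,0.023,0.145],"hand":32}
    - {"linear":[-219,5,8],"rotation":[0.35,0.023,0.145],"hand":32}
    - {"linear":[-219,5,8],"rotation":[0.35,0.023,0.145],"hand":32}
    - {"linear":[-219,5,8],"rotation":[0.35,0.023,0.145],"hand":32}
    - {"linear":[-219,5,8],"rotation":[0.35,0.023,0.145],"hand":32}

```text
time: 15.15
position: [615.9, -111.9, 178.9]
ee_rot: [-2.146, -1.891, 0.336]
force: [-0.2, 0.6, -0.5]
grip_width: 32.5
```

```bash
python3 - <<'E'
from h import *
st();go(padc(2)+a*9,RL,54)
c=arm.capture("wrist");save(c,"w12.png",None,1)
E
```

```text
t15.15 p [ 615.9 -111.9  178.9] tip [ 591.  -108.8  110.3] x [ 0.126  0.992 -0.001] z [-0.341  0.042 -0.939] F [-0.2  0.6 -0.5] w32.5 q [ 0.4   0.82 -0.53  1.37  0.32  1.4  -0.28]
linear [-0.8, 0.3, 80.5] rotation [-0.001, 0.002, 0.003] rows>=1.9 |tcp [ 588.7 -109.3  103.2]
```

View pics/w12.png

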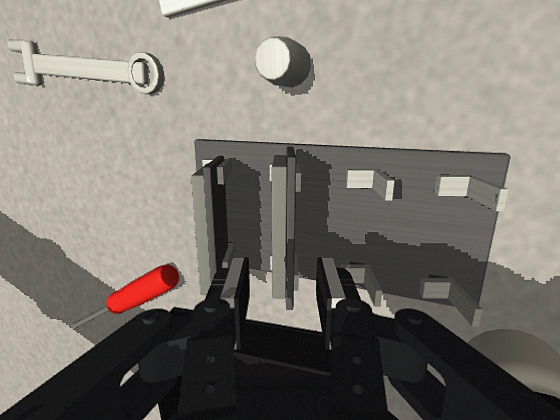

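Pad 2 at column ~285 between the fingers at 238/328; good.

Call:
play_rows:
  rows:
    - {"linear":[-1,0.5,30],"rotation":[0,0,0],"hand":32}
    - {"linear":[-1,0.5,60],"rotation":[0,0,0],"hand":32}
    - {"linear":[-1,0.5,79],"rotation":[0,0,0],"hand":32}
    - {"linear":[-1,0.5,79],"rotation":[0,0,0],"hand":32}
    - {"linear":[-1,0.5,79],"rotation":[0,0,0],"hand":32}
    - {"linear":[-1,0.5,79],"rotation":[0,0,0],"hand":5}
    - {"linear":[-1,0.5,79],"rotation":[0,0,0],"hand":5}
    - {"linear":[-1,0.5,79],"rotation":[0,0,0],"hand":5}
    - {"linear":[-1,0.5,79],"rotation":[0,0,0],"hand":5}
    - {"linear":[-1,0.5,79],"rotation":[0,0,0],"hand":5}
    - {"linear":[-1,0.5,79],"rotation":[0,0,0],"hand":5}

```text
time: 16.12
position: [589.7, -111.2, 106.7]
ee_rot: [-2.149, -1.889, 0.335]
force: [-2.8, 1.2, 7.0]
grip_width: 13.2
```

Call:
play_rows:
  rows:
    - {"linear":[0,0,-30],"rotation":[0,0,0],"hand":5}
    - {"linear":[0,0,-60],"rotation":[0,0,0],"hand":5}
    - {"linear":[0,0,-90],"rotation":[0,0,0],"hand":5}
    - {"linear":[0,0,-90],"rotation":[0,0,0],"hand":5}
    - {"linear":[0,0,-90],"rotation":[0,0,0],"hand":5}

```text
time: 16.53
position: [621.7, -115.4, 191.5]
ee_rot: [-2.153, -1.891, 0.331]
force: [-0.6, 0.1, -2.3]
grip_width: 12.9
```

```bash
python3 - <<'E'
from h import *
s=st();go(slot(2,95),RV,54)
E
```

```text
t16.53 p [ 621.7 -115.4  191.5] tip [ 597.2 -112.4  122.7] x [ 0.129  0.992 -0.002] z [-0.335  0.042 -0.941] F [-0.6  0.1 -2.3] w12.9 q [ 0.4   0.81 -0.53  1.34  0.32  1.43 -0.28]
linear [208.1, -74.2, 71.3] rotation [-0.344, -0.023, -0.142] rows>=5.6 |tcp [555.3 102.9 149. ]
```

Call:
play_rows:
  rows:
    - {"linear":[209.5,-74,68],"rotation":[-0.346,-0.023,-0.144],"hand":5}
    - {"linear":[209.5,-74,68],"rotation":[-0.346,-0.023,-0.144],"hand":5}
    - {"linear":[209.5,-74,68],"rotation":[-0.346,-0.023,-0.144],"hand":5}
    - {"linear":[209.5,-74,68],"rotation":[-0.346,-0.023,-0.144],"hand":5}
    - {"linear":[209.5,-74,68],"rotation":[-0.346,-0.023,-0.144],"hand":5}
    - {"linear":[209.5,-74,68],"rotation":[-0.346,-0.023,-0.144],"hand":5}
    - {"linear":[209.5,-74,68],"rotation":[-0.346,-0.023,-0.144],"hand":5}
    - {"linear":[209.5,-74,68],"rotation":[-0.346,-0.023,-0.144],"hand":5}
    - {"linear":[209.5,-74,68],"rotation":[-0.346,-0.023,-0.144],"hand":5}
    - {"linear":[209.5,-74,68],"rotation":[-0.346,-0.023,-0.144],"hand":5}
    - {"linear":[209.5,-74,68],"rotation":[-0.346,-0.023,-0.144],"hand":5}

```text
time: 17.45
position: [555.1, 102.2, 149.9]
ee_rot: [-2.204, -2.234, 0.005]
force: [0.6, -0.6, -3.0]
grip_width: 13.1
```

```bash
python3 - <<'E'
from h import *
s=st();go(slot(2,85),RV,54)
E
```

```text
t17.45 p [555.1 102.2 149.9] tip [554.8 102.2  76.9] x [-0.014  1.    -0.   ] z [-0.004 -0.    -1.   ] F [ 0.6 -0.6 -3. ] w13.1 q [ 0.12  0.63 -0.55  1.85  0.44  0.79 -0.64]
linear [0.7, 0.2, 10.9] rotation [-0.004, 0.0, -0.0] rows>=0.3 |tcp [555.3 102.9 139. ]
```

Call:
play_rows:
  rows:
    - {"linear":[0.7,0.2,10],"rotation":[-0.004,0,0],"hand":5}
    - {"linear":[0.7,0.2,10],"rotation":[-0.004,0,0],"hand":5}
    - {"linear":[0.7,0.2,10],"rotation":[-0.004,0,0],"hand":5}
    - {"linear":[0.7,0.2,10],"rotation":[-0.004,0,0],"hand":5}

```text
time: 17.78
position: [555.1, 103.9, 140.3]
ee_rot: [-2.204, -2.238, -0.001]
force: [0.2, 0.3, -2.3]
grip_width: 13.2
```

```bash
python3 - <<'E'
from h import *
s=st();go(slot(2,45),RV,54)
c=arm.capture("wrist");save(c,"w13.png",(150,100,450,325),2.6)
E
```

```text
t17.78 p [555.1 103.9 140.3] tip [555.1 104.   67.3] x [-0.015  1.     0.001] z [-0.     0.001 -1.   ] F [ 0.2  0.3 -2.3] w13.2 q [ 0.11  0.64 -0.54  1.86  0.45  0.77 -0.66]
linear [-1.0, 0.2, 41.3] rotation [-0.0, -0.001, 0.001] rows>=1.0 |tcp [555.3 102.9  99. ]
```

View pics/w13.png

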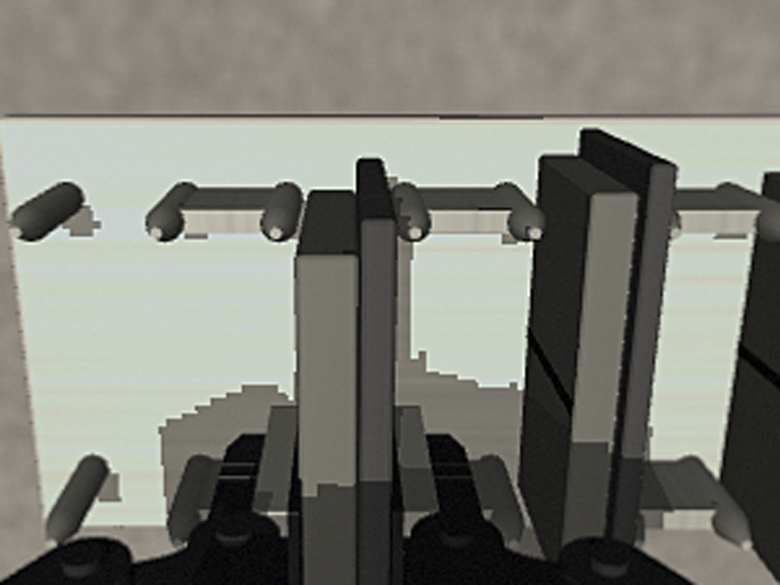

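Same centred alignment (tips at 276 and 415, pad mid ≈346). Lower.

Call:
play_rows:
  rows:
    - {"linear":[-1,0.2,12],"rotation":[0,0,0],"hand":5}
    - {"linear":[-1,0.2,22],"rotation":[0,0,0],"hand":5}
    - {"linear":[-1,0.2,32],"rotation":[0,0,0],"hand":5}
    - {"linear":[-1,0.2,37],"rotation":[0,0,0],"hand":5}
    - {"linear":[-1,0.2,40],"rotation":[0,0,0],"hand":5}
    - {"linear":[-1,0.2,40],"rotation":[0,0,0],"hand":5}

```text
time: 18.33
position: [554.7, 103.6, 99.1]
ee_rot: [-2.202, -2.239, 0.001]
force: [0.0, 0.3, -2.4]
grip_width: 12.9
```

Call:
play_rows:
  rows:
    - {"linear":[0,0,1],"rotation":[0,0,0],"hand":5}
    - {"linear":[0,0,2],"rotation":[0,0,0],"hand":5}
    - {"linear":[0,0,3],"rotation":[0,0,0],"hand":5}
    - {"linear":[0,0,3],"rotation":[0,0,0],"hand":5}

```text
time: 18.67
position: [555.5, 103.9, 98.1]
ee_rot: [2.203, 2.239, 0.002]
force: [-2.5, 0.4, 4.2]
grip_width: 13.1
```

Call:
play_rows:
  rows:
    - {"linear":[0,0,0],"rotation":[0,0,0],"hand":32}
    - {"linear":[0,0,0],"rotation":[0,0,0],"hand":32}
    - {"linear":[0,0,0],"rotation":[0,0,0],"hand":32}
    - {"linear":[0,0,0],"rotation":[0,0,0],"hand":32}
    - {"linear":[0,0,-40],"rotation":[0,0,0],"hand":32}
    - {"linear":[0,0,-80],"rotation":[0,0,0],"hand":32}
    - {"linear":[0,0,-90],"rotation":[0,0,0],"hand":32}
    - {"linear":[0,0,-90],"rotation":[0,0,0],"hand":32}

```text
time: 19.33
position: [556.9, 104.2, 190.7]
ee_rot: [2.201, 2.237, 0.01]
force: [0.5, -0.7, -0.1]
grip_width: 32.0
```

```bash
python3 - <<'E'
from h import *
st();go(padc(1)+a*93,RL,54)
E
```

```text
t19.33 p [556.9 104.2 190.7] tip [557.3 104.4 117.7] x [-0.016  1.     0.002] z [ 0.007  0.002 -1.   ] F [ 0.5 -0.7 -0.1] w32.0 q [ 0.14  0.58 -0.58  1.81  0.4   0.87 -0.61]
linear [-219.9, -0.1, 8.1] rotation [0.355, 0.023, 0.144] rows>=5.3 |tcp [ 560.3 -115.6  182.1]
```

Call:
play_rows:
  rows:
    - {"linear":[-220,0,8],"rotation":[0.35,0.023,0.144],"hand":32}
    - {"linear":[-220,0,8],"rotation":[0.35,0.023,0.144],"hand":32}
    - {"linear":[-220,0,8],"rotation":[0.35,0.023,0.144],"hand":32}
    - {"linear":[-220,0,8],"rotation":[0.35,0.023,0.144],"hand":32}
    - {"linear":[-220,0,8],"rotation":[0.35,0.023,0.144],"hand":32}
    - {"linear":[-220,0,8],"rotation":[0.35,0.023,0.144],"hand":32}
    - {"linear":[-220,0,8],"rotation":[0.35,0.023,0.144],"hand":32}
    - {"linear":[-220,0,8],"rotation":[0.35,0.023,0.144],"hand":32}
    - {"linear":[-220,0,8],"rotation":[0.35,0.023,0.144],"hand":32}
    - {"linear":[-220,0,8],"rotation":[0.35,0.023,0.144],"hand":32}

```text
time: 20.17
position: [558.8, -114.5, 179.0]
ee_rot: [-2.146, -1.891, 0.336]
force: [-0.0, -0.5, -0.3]
grip_width: 32.1
```

```bash
python3 - <<'E'
from h import *
st();go(padc(1)+a*9,RL,54)
c=arm.capture("wrist");save(c,"w14.png",None,1)
E
```

```text
t20.17 p [ 558.8 -114.5  179. ] tip [ 533.9 -111.4  110.4] x [ 0.126  0.992 -0.001] z [-0.341  0.043 -0.939] F [-0.  -0.5 -0.3] w32.1 q [ 0.45  0.74 -0.54  1.55  0.31  1.31 -0.29]
linear [-0.8, 0.6, 80.4] rotation [-0.002, 0.002, 0.003] rows>=1.9 |tcp [ 531.8 -111.9  103.2]
```

View pics/w14.png

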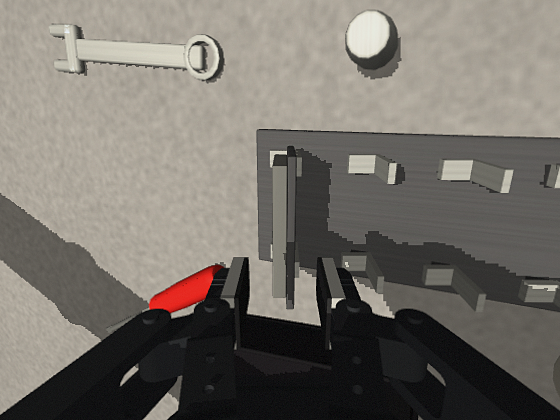

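Call:
play_rows:
  rows:
    - {"linear":[-1,0.5,30],"rotation":[0,0,0],"hand":32}
    - {"linear":[-1,0.5,60],"rotation":[0,0,0],"hand":32}
    - {"linear":[-1,0.5,79],"rotation":[0,0,0],"hand":32}
    - {"linear":[-1,0.5,79],"rotation":[0,0,0],"hand":32}
    - {"linear":[-1,0.5,79],"rotation":[0,0,0],"hand":32}
    - {"linear":[-1,0.5,79],"rotation":[0,0,0],"hand":5}
    - {"linear":[-1,0.5,79],"rotation":[0,0,0],"hand":5}
    - {"linear":[-1,0.5,79],"rotation":[0,0,0],"hand":5}
    - {"linear":[-1,0.5,79],"rotation":[0,0,0],"hand":5}
    - {"linear":[-1,0.5,79],"rotation":[0,0,0],"hand":5}
    - {"linear":[-1,0.5,79],"rotation":[0,0,0],"hand":5}

```text
time: 21.13
position: [532.7, -113.5, 106.5]
ee_rot: [-2.149, -1.889, 0.335]
force: [-2.3, 2.6, 5.1]
grip_width: 13.2
```

Call:
play_rows:
  rows:
    - {"linear":[0,0,-30],"rotation":[0,0,0],"hand":5}
    - {"linear":[0,0,-60],"rotation":[0,0,0],"hand":5}
    - {"linear":[0,0,-90],"rotation":[0,0,0],"hand":5}
    - {"linear":[0,0,-90],"rotation":[0,0,0],"hand":5}
    - {"linear":[0,0,-90],"rotation":[0,0,0],"hand":5}

```text
time: 21.55
position: [564.5, -117.7, 191.3]
ee_rot: [-2.153, -1.891, 0.331]
force: [-0.1, -0.6, -3.8]
grip_width: 13.3
```

```bash
python3 - <<'E'
from h import *
s=st();go(slot(1,95),RV,54)
E
```

```text
t21.55 p [ 564.5 -117.7  191.3] tip [ 540.  -114.7  122.6] x [ 0.129  0.992 -0.002] z [-0.335  0.042 -0.941] F [-0.1 -0.6 -3.8] w13.3 q [ 0.46  0.73 -0.54  1.52  0.31  1.33 -0.28]
linear [210.3, -69.6, 69.6] rotation [-0.344, -0.023, -0.142] rows>=5.6 |tcp [503.3 102.2 149. ]
```

Call:
play_rows:
  rows:
    - {"linear":[211.5,-69.5,67],"rotation":[-0.347,-0.023,-0.142],"hand":5}
    - {"linear":[211.5,-69.5,67],"rotation":[-0.347,-0.023,-0.142],"hand":5}
    - {"linear":[211.5,-69.5,67],"rotation":[-0.347,-0.023,-0.142],"hand":5}
    - {"linear":[211.5,-69.5,67],"rotation":[-0.347,-0.023,-0.142],"hand":5}
    - {"linear":[211.5,-69.5,67],"rotation":[-0.347,-0.023,-0.142],"hand":5}
    - {"linear":[211.5,-69.5,67],"rotation":[-0.347,-0.023,-0.142],"hand":5}
    - {"linear":[211.5,-69.5,67],"rotation":[-0.347,-0.023,-0.142],"hand":5}
    - {"linear":[211.5,-69.5,67],"rotation":[-0.347,-0.023,-0.142],"hand":5}
    - {"linear":[211.5,-69.5,67],"rotation":[-0.347,-0.023,-0.142],"hand":5}
    - {"linear":[211.5,-69.5,67],"rotation":[-0.347,-0.023,-0.142],"hand":5}
    - {"linear":[211.5,-69.5,67],"rotation":[-0.347,-0.023,-0.142],"hand":5}

```text
time: 22.47
position: [502.7, 101.6, 149.5]
ee_rot: [-2.207, -2.233, 0.004]
force: [0.7, 0.0, -2.0]
grip_width: 13.0
```

```bash
python3 - <<'E'
from h import *
s=st();go(slot(1,86),RV,54)
E
```

```text
t22.47 p [502.7 101.6 149.5] tip [502.5 101.5  76.5] x [-0.012  1.    -0.   ] z [-0.003 -0.    -1.   ] F [ 0.7  0.  -2. ] w13.0 q [ 0.12  0.57 -0.55  1.98  0.44  0.71 -0.69]
linear [0.7, 0.6, 9.5] rotation [-0.003, 0.0, -0.002] rows>=0.2 |tcp [503.3 102.2 140. ]
```

Call:
play_rows:
  rows:
    - {"linear":[0,0.6,9],"rotation":[-0.003,0,-0.002],"hand":5}
    - {"linear":[0,0.6,9],"rotation":[-0.003,0,-0.002],"hand":5}
    - {"linear":[0,0.6,9],"rotation":[-0.003,0,-0.002],"hand":5}
    - {"linear":[0,0.6,9],"rotation":[-0.003,0,-0.002],"hand":5}

```text
time: 22.8
position: [503.0, 102.8, 140.5]
ee_rot: [-2.203, -2.238, -0.0]
force: [0.3, 0.8, -2.3]
grip_width: 13.4
```

```bash
python3 - <<'E'
from h import *
s=st();go(slot(1,45),RV,54)
c=arm.capture("wrist");save(c,"w15.png",(150,100,450,325),2.6)
E
```

```text
t22.80 p [503.  102.8 140.5] tip [503.  102.8  67.5] x [-0.016  1.     0.001] z [-0.     0.001 -1.   ] F [ 0.3  0.8 -2.3] w13.4 q [ 0.11  0.58 -0.54  1.99  0.46  0.69 -0.7 ]
linear [-0.6, 0.3, 41.5] rotation [-0.0, -0.001, 0.002] rows>=1.0 |tcp [503.3 102.2  99. ]
```

View pics/w15.png

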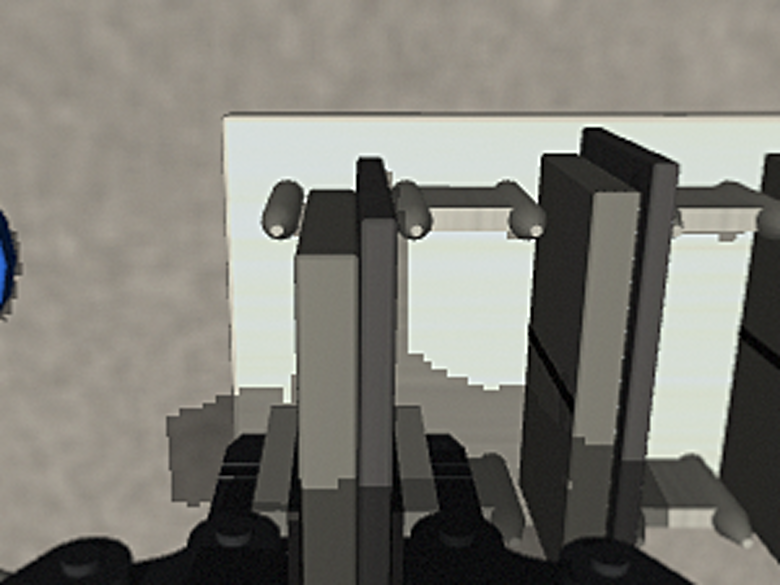

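Call:
play_rows:
  rows:
    - {"linear":[-0.6,0.2,12],"rotation":[0,0,0],"hand":5}
    - {"linear":[-0.6,0.2,22],"rotation":[0,0,0],"hand":5}
    - {"linear":[-0.6,0.2,32],"rotation":[0,0,0],"hand":5}
    - {"linear":[-0.6,0.2,37],"rotation":[0,0,0],"hand":5}
    - {"linear":[-0.6,0.2,40],"rotation":[0,0,0],"hand":5}
    - {"linear":[-0.6,0.2,40],"rotation":[0,0,0],"hand":5}

```text
time: 23.35
position: [502.9, 102.6, 100.0]
ee_rot: [-2.202, -2.239, 0.001]
force: [0.3, -0.3, -2.9]
grip_width: 12.9
```

Call:
play_rows:
  rows:
    - {"linear":[0,0,1],"rotation":[0,0,0],"hand":5}
    - {"linear":[0,0,2],"rotation":[0,0,0],"hand":5}
    - {"linear":[0,0,3],"rotation":[0,0,0],"hand":5}
    - {"linear":[0,0,3],"rotation":[0,0,0],"hand":5}

```text
time: 23.68
position: [503.5, 102.6, 98.0]
ee_rot: [2.203, 2.239, 0.002]
force: [0.4, 0.9, -0.9]
grip_width: 13.2
```

Call:
play_rows:
  rows:
    - {"linear":[0,0,0.8],"rotation":[0,0,0],"hand":5}
    - {"linear":[0,0,0.8],"rotation":[0,0,0],"hand":5}
    - {"linear":[0,0,0.8],"rotation":[0,0,0],"hand":32}
    - {"linear":[0,0,0.8],"rotation":[0,0,0],"hand":32}
    - {"linear":[0,0,0.8],"rotation":[0,0,0],"hand":32}
    - {"linear":[0,0,0.8],"rotation":[0,0,0],"hand":32}
    - {"linear":[0,0,-40],"rotation":[0,0,0],"hand":32}
    - {"linear":[0,0,-80],"rotation":[0,0,0],"hand":32}
    - {"linear":[0,0,-120],"rotation":[0,0,0],"hand":32}
    - {"linear":[0,0,-150],"rotation":[0,0,0],"hand":32}
    - {"linear":[0,0,-150],"rotation":[0,0,0],"hand":32}
    - {"linear":[0,0,-150],"rotation":[0,0,0],"hand":32}

```text
time: 24.68
position: [503.9, 102.5, 249.4]
ee_rot: [2.202, 2.237, 0.005]
force: [0.5, -0.4, 0.7]
grip_width: 31.9
```

```bash
python3 - <<'E'
from h import *
st()
c=arm.capture("top");save(c,"t2.png",(100,120,440,300),2.3)
c=arm.capture("scene");save(c,"s2.png",(130,140,490,330),2.2)
c=arm.capture("wrist");save(c,"w16.png")
E
```

```text
t24.68 p [503.9 102.5 249.4] tip [504.2 102.6 176.4] x [-0.016  1.     0.001] z [ 0.004  0.001 -1.   ] F [ 0.5 -0.4  0.7] w31.9 q [ 0.2   0.44 -0.64  1.87  0.32  0.93 -0.58]
```

View pics/t2.png

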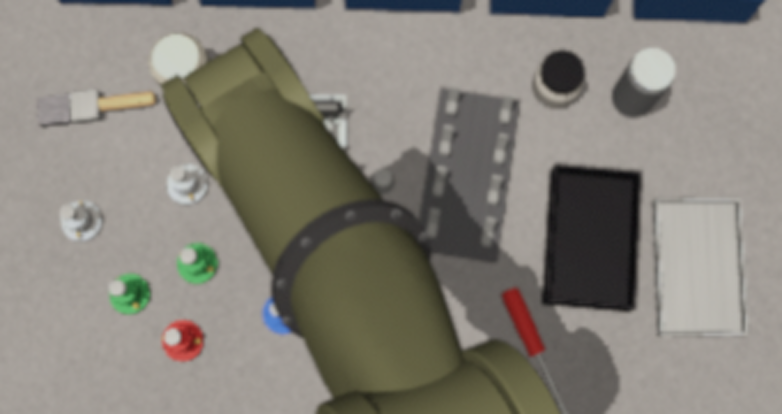

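View pics/s2.png

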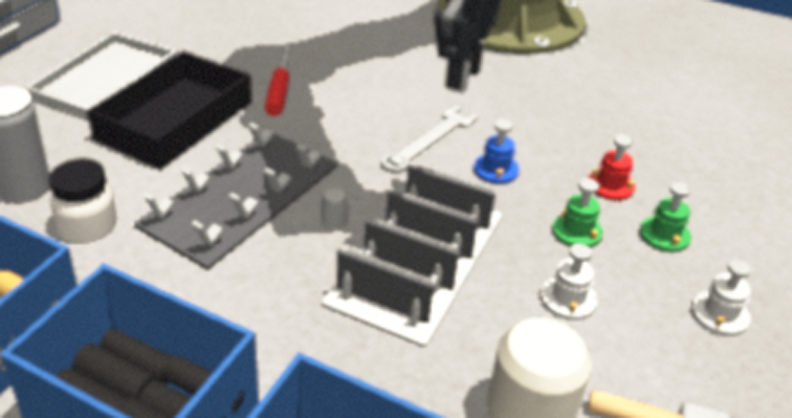

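View pics/w16.png

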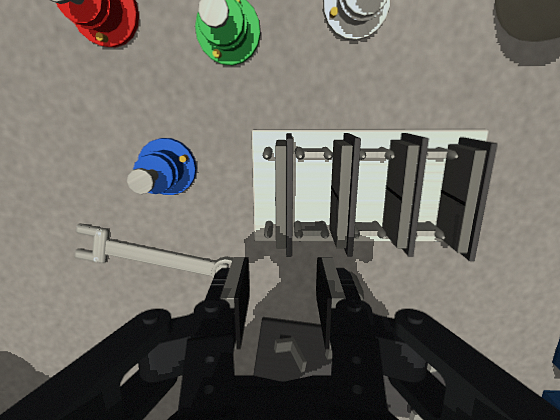

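```bash
python3 - <<'E'
from h import *
go([535,260,290],tool(90))
E
```

```text
linear [157.5, 34.8, -43.5] rotation [-0.002, 0.0, 0.016] rows>=4.0 |tcp [535. 260. 290.]
```

Call:
play_rows:
  rows:
    - {"linear":[157.5,35,-42],"rotation":[-0.002,0,0.016],"hand":0}
    - {"linear":[157.5,35,-42],"rotation":[-0.002,0,0.016],"hand":0}
    - {"linear":[157.5,35,-42],"rotation":[-0.002,0,0.016],"hand":0}
    - {"linear":[157.5,35,-42],"rotation":[-0.002,0,0.016],"hand":0}
    - {"linear":[157.5,35,-42],"rotation":[-0.002,0,0.016],"hand":0}
    - {"linear":[157.5,35,-42],"rotation":[-0.002,0,0.016],"hand":0}
    - {"linear":[157.5,35,-42],"rotation":[-0.002,0,0.016],"hand":0}
    - {"linear":[157.5,35,-42],"rotation":[-0.002,0,0.016],"hand":0}

```text
time: 25.5
position: [535.6, 258.6, 288.3]
ee_rot: [2.222, 2.219, -0.002]
force: [1.0, -1.3, -0.7]
grip_width: 0.3
```

```bash
python3 - <<'E'
from h import *
np.set_printoptions(suppress=True,precision=1)
st();c=arm.capture("wrist");save(c,"w17.png",None,1.4)
for k,z in {"cyl_a_c":21,"rod_a_top":68}.items():
    for r in arm.landmark_of(c,k): print(k,round(r["score"],2),np.array(r["centre"]),atz(c,r["centre"],z)[0])
E
```

```text
t25.50 p [535.6 258.6 288.3] tip [535.6 258.5 215.3] x [ 0.  1. -0.] z [-0. -0. -1.] F [ 1.  -1.3 -0.7] w0.3 q [-0.1  0.5 -0.6  1.6  0.3  1.1 -0.8]
cyl_a_c 0.85 [152.9 117.7] [409.  322.8  21. ]
cyl_a_c 0.8 [308.  182.4] [562.  258.4  21. ]
cyl_a_c 0.77 [206.3 203.3] [454.9 235.6  21. ]
cyl_a_c 0.77 [161.  298.2] [394.5 120.5  21. ]
cyl_a_c 0.73 [107.7 190.8] [353.3 249.2  21. ]
rod_a_top 0.93 [309.9 194.6] [560.4 258.1  68. ]
rod_a_top 0.92 [142.1 323.9] [391.6 120.5  68. ]
rod_a_top 0.61 [195.6 218.1] [455.3 235.5  68. ]
rod_a_top 0.59 [ 77.8 199.5] [350.7 253.3  68. ]
rod_a_top 0.55 [414.5  43.3] [639.2 381.1  68. ]
```

View pics/w17.png

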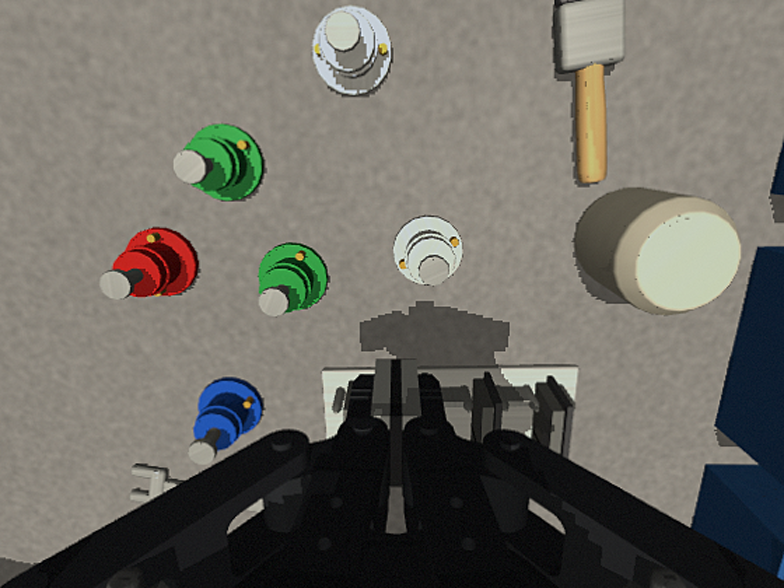

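```bash
python3 - <<'E'
from h import *
np.set_printoptions(suppress=True,precision=1)
go([561,258.3,80],tool(90),73)
c=arm.capture("wrist");print(atz(c,np.array([[343,31],[434,270]])/1.4,68),atz(c,np.array([[352,50],[428,251]])/1.4,8))
E
```

```text
linear [-0.3, 24.9, 136.3] rotation [0.001, 0.001, -0.002] rows>=3.3 |tcp [561.  258.3 153. ]
[[507.1 396.7  68. ]
 [561.1 259.9  68. ]] [[506.8 397.6   8. ]
 [561.3 259.    8. ]]
```

Call:
play_rows:
  rows:
    - {"linear":[0.5,25.5,135],"rotation":[0,0,0],"hand":0}
    - {"linear":[0.5,25.5,135],"rotation":[0,0,0],"hand":0}
    - {"linear":[0.5,25.5,135],"rotation":[0,0,0],"hand":0}
    - {"linear":[0.5,25.5,135],"rotation":[0,0,0],"hand":0}
    - {"linear":[0.5,25.5,135],"rotation":[0,0,0],"hand":0}
    - {"linear":[0.5,25.5,135],"rotation":[0,0,0],"hand":0}
    - {"linear":[0.5,25.5,135],"rotation":[0,0,0],"hand":0}

```text
time: 26.28
position: [562.0, 262.0, 157.4]
ee_rot: [2.22, 2.221, 0.008]
force: [-0.8, 0.8, 0.5]
grip_width: 0.1
```

```bash
python3 - <<'E'
from h import *
st();go([561,259,68],tool(90),73)
c=arm.capture("wrist");save(c,"w18.png",(180,180,400,345),3)
E
```

```text
t26.28 p [562.  262.  157.4] tip [562.4 262.1  84.4] x [-0.     1.     0.003] z [ 0.005  0.003 -1.   ] F [-0.8  0.8  0.5] w0.1 q [-0.14  0.69 -0.56  1.7   0.45  0.88 -0.89]
linear [-3.0, -1.1, 16.4] rotation [0.005, -0.003, 0.0] rows>=0.4 |tcp [561. 259. 141.]
```

View pics/w18.png

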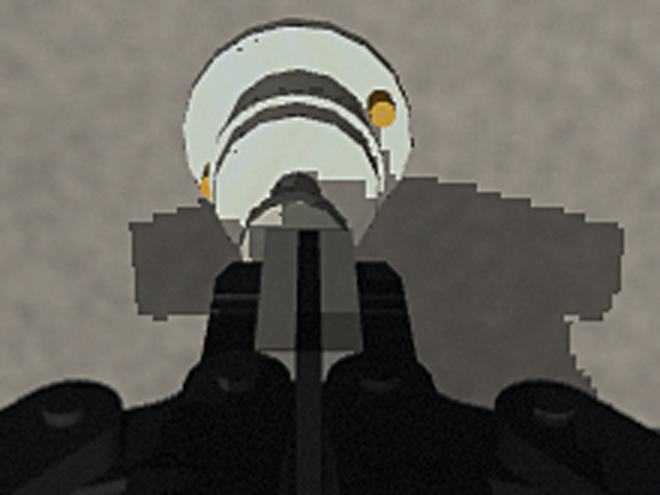

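Call:
play_rows:
  rows:
    - {"linear":[-1.5,-1.5,6],"rotation":[0,0,0],"hand":0}
    - {"linear":[-1.5,-1.5,9],"rotation":[0,0,0],"hand":0}
    - {"linear":[-1.5,-1.5,9],"rotation":[0,0,0],"hand":0}
    - {"linear":[-1.5,-1.5,9],"rotation":[0,0,0],"hand":0}
    - {"linear":[-1.5,-1.5,9],"rotation":[0,0,0],"hand":0}

```text
time: 26.75
position: [560.0, 259.6, 146.1]
ee_rot: [2.22, 2.221, 0.003]
force: [0.4, 0.0, 0.4]
grip_width: 0.0
```

Call:
play_rows:
  rows:
    - {"linear":[0,0,1],"rotation":[0,0,0],"hand":0}
    - {"linear":[0,0,2],"rotation":[0,0,0],"hand":0}
    - {"linear":[0,0,2],"rotation":[0,0,0],"hand":0}
    - {"linear":[0,0,2],"rotation":[0,0,0],"hand":0}

```text
time: 27.08
position: [560.0, 259.5, 143.8]
ee_rot: [2.22, 2.221, 0.003]
force: [-0.3, -0.0, -0.0]
grip_width: -0.0
```

Call:
play_rows:
  rows:
    - {"linear":[0,0,1],"rotation":[0,0,0],"hand":0}
    - {"linear":[0,0,2],"rotation":[0,0,0],"hand":0}
    - {"linear":[0,0,2],"rotation":[0,0,0],"hand":0}
    - {"linear":[0,0,2],"rotation":[0,0,0],"hand":0}

```text
time: 27.42
position: [560.0, 259.5, 141.8]
ee_rot: [2.22, 2.221, 0.003]
force: [0.7, 0.7, 0.3]
grip_width: -0.2
```

Tip z ≈ 68.8 now; contact is imminent.

Call:
play_rows:
  rows:
    - {"linear":[0,0,1],"rotation":[0,0,0],"hand":0}
    - {"linear":[0,0,2],"rotation":[0,0,0],"hand":0}
    - {"linear":[0,0,2],"rotation":[0,0,0],"hand":0}
    - {"linear":[0,0,2],"rotation":[0,0,0],"hand":0}

```text
time: 27.75
position: [560.0, 259.5, 139.8]
ee_rot: [2.22, 2.221, 0.003]
force: [-0.2, -0.1, -0.9]
grip_width: -0.1
```

Call:
play_rows:
  rows:
    - {"linear":[0,0,1],"rotation":[0,0,0],"hand":0}
    - {"linear":[0,0,2],"rotation":[0,0,0],"hand":0}
    - {"linear":[0,0,2],"rotation":[0,0,0],"hand":0}
    - {"linear":[0,0,2],"rotation":[0,0,0],"hand":0}

```text
time: 28.08
position: [560.0, 259.5, 137.8]
ee_rot: [2.22, 2.221, 0.003]
force: [0.5, 0.2, 0.5]
grip_width: 0.1
```

Call:
play_rows:
  rows:
    - {"linear":[0,0,1],"rotation":[0,0,0],"hand":0}
    - {"linear":[0,0,1.5],"rotation":[0,0,0],"hand":0}
    - {"linear":[0,0,1.5],"rotation":[0,0,0],"hand":0}
    - {"linear":[0,0,1.5],"rotation":[0,0,0],"hand":0}

```text
time: 28.42
position: [560.0, 259.5, 136.3]
ee_rot: [2.221, 2.221, 0.003]
force: [0.4, -0.6, 0.5]
grip_width: -0.1
```

```bash
python3 - <<'E'
from h import *
st()
c=arm.capture("wrist");save(c,"w19.png",(180,180,400,345),3)
c=arm.capture("scene");save(c,"s3.png",(330,200,470,305),5)
E
```

```text
t28.42 p [560.  259.5 136.3] tip [560.1 259.5  63.3] x [-0.     1.     0.001] z [ 0.002  0.001 -1.   ] F [ 0.4 -0.6  0.5] w-0.1 q [-0.15  0.71 -0.55  1.72  0.47  0.84 -0.91]
```

View pics/w19.png

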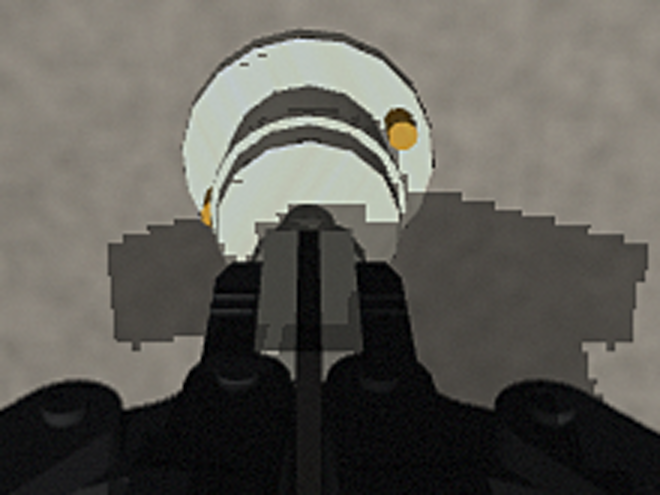

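View pics/s3.png

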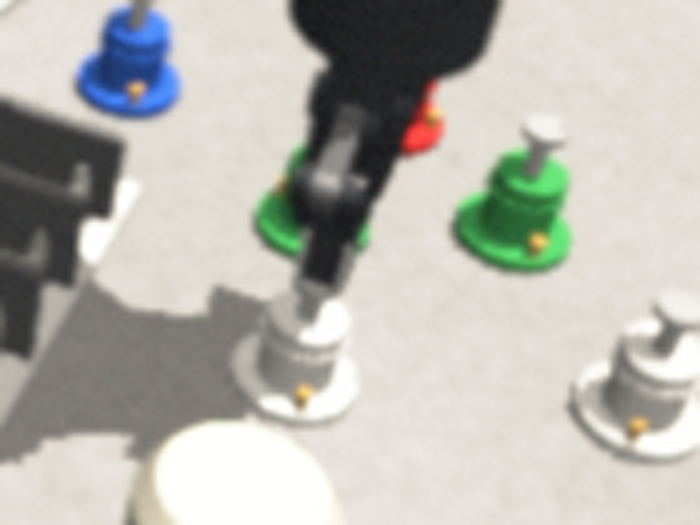

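Call:
play_rows:
  rows:
    - {"linear":[0,0,0.5],"rotation":[0,0,0],"hand":0}
    - {"linear":[0,0,1],"rotation":[0,0,0],"hand":0}
    - {"linear":[0,0,1.5],"rotation":[0,0,0],"hand":0}

```text
time: 28.77
position: [560.0, 259.5, 134.9]
ee_rot: [2.22, 2.221, 0.003]
force: [-0.8, -0.3, 3.0]
grip_width: 0.3
```

Call:
play_rows:
  rows:
    - {"linear":[0,0,0.5],"rotation":[0,0,0],"hand":0}
    - {"linear":[0,0,1],"rotation":[0,0,0],"hand":0}
    - {"linear":[0,0,1.5],"rotation":[0,0,0],"hand":0}

```text
time: 29.02
position: [560.0, 259.6, 133.4]
ee_rot: [2.22, 2.221, 0.003]
force: [-1.0, -0.2, 2.3]
grip_width: -0.0
```

Call:
play_rows:
  rows:
    - {"linear":[0,0,0.5],"rotation":[0,0,0],"hand":0}
    - {"linear":[0,0,1],"rotation":[0,0,0],"hand":0}
    - {"linear":[0,0,1.5],"rotation":[0,0,0],"hand":0}

```text
time: 29.27
position: [560.0, 259.5, 131.8]
ee_rot: [2.22, 2.221, 0.003]
force: [-1.2, -0.6, 1.8]
grip_width: -0.1
```

Call:
play_rows:
  rows:
    - {"linear":[0,0,1],"rotation":[0,0,0],"hand":0}
    - {"linear":[0,0,2],"rotation":[0,0,0],"hand":0}
    - {"linear":[0,0,3],"rotation":[0,0,0],"hand":0}

```text
time: 29.52
position: [560.0, 259.5, 128.8]
ee_rot: [2.22, 2.221, 0.003]
force: [-1.4, -0.3, 2.8]
grip_width: 0.4
```

Call:
play_rows:
  rows:
    - {"linear":[0,0,1],"rotation":[0,0,0],"hand":0}
    - {"linear":[0,0,2],"rotation":[0,0,0],"hand":0}
    - {"linear":[0,0,3],"rotation":[0,0,0],"hand":0}

```text
time: 29.77
position: [560.0, 259.5, 125.8]
ee_rot: [2.221, 2.221, 0.003]
force: [-0.3, -0.2, 2.9]
grip_width: -0.2
```

Call:
play_rows:
  rows:
    - {"linear":[0,0,1],"rotation":[0,0,0],"hand":0}
    - {"linear":[0,0,2],"rotation":[0,0,0],"hand":0}
    - {"linear":[0,0,3],"rotation":[0,0,0],"hand":0}

```text
time: 30.02
position: [560.0, 259.5, 122.8]
ee_rot: [2.221, 2.221, 0.003]
force: [-0.8, -0.1, 2.4]
grip_width: 0.3
```

Call:
play_rows:
  rows:
    - {"linear":[0,0,1],"rotation":[0,0,0],"hand":0}
    - {"linear":[0,0,2],"rotation":[0,0,0],"hand":0}
    - {"linear":[0,0,3],"rotation":[0,0,0],"hand":0}
    - {"linear":[0,0,3],"rotation":[0,0,0],"hand":0}

```text
time: 30.35
position: [560.1, 259.8, 122.5]
ee_rot: [2.219, 2.22, 0.005]
force: [-7.2, -4.0, 23.8]
grip_width: -0.2
```

Call:
play_rows:
  rows:
    - {"linear":[0,0,0.7],"rotation":[0,0,0],"hand":0}
    - {"linear":[0,0,1.4],"rotation":[0,0,0],"hand":0}
    - {"linear":[0,0,2],"rotation":[0,0,0],"hand":0}
    - {"linear":[0,0,2],"rotation":[0,0,0],"hand":0}

```text
time: 30.68
position: [560.2, 259.9, 122.3]
ee_rot: [2.219, 2.219, 0.007]
force: [-10.3, -6.9, 40.6]
grip_width: 0.2
```

Call:
play_rows:
  rows:
    - {"linear":[0,0,0.5],"rotation":[0,0,0],"hand":0}
    - {"linear":[0,0,1],"rotation":[0,0,0],"hand":0}
    - {"linear":[0,0,1],"rotation":[0,0,0],"hand":0}

```text
time: 30.93
position: [560.3, 260.0, 122.3]
ee_rot: [2.218, 2.218, 0.007]
force: [-12.3, -8.5, 47.6]
grip_width: 0.2
```

Call:
play_rows:
  rows:
    - {"linear":[0,0,-10],"rotation":[0,0,0],"hand":0}
    - {"linear":[0,0,-45],"rotation":[0,0,0],"hand":65}
    - {"linear":[0,0,-45],"rotation":[0,0,0],"hand":65}
    - {"linear":[0,0,-45],"rotation":[0,0,0],"hand":65}
    - {"linear":[0,0,-45],"rotation":[0,0,0],"hand":65}
    - {"linear":[0,0,-45],"rotation":[0,0,0],"hand":65}

```text
time: 31.43
position: [559.6, 259.0, 160.8]
ee_rot: [2.221, 2.221, 0.0]
force: [-0.7, -0.6, -0.4]
grip_width: 60.7
```

```bash
python3 - <<'E'
from h import *
st();c=arm.capture("wrist");save(c,"w20.png",None,1.4)
go([561,259,33],tool(90),54)
E
```

```text
t31.43 p [559.6 259.  160.8] tip [559.7 259.   87.8] x [-0.  1. -0.] z [ 0.001 -0.    -1.   ] F [-0.7 -0.6 -0.4] w60.7 q [-0.14  0.68 -0.56  1.7   0.45  0.89 -0.89]
linear [-0.1, 1.4, 73.7] rotation [0.0, 0.0, 0.0] rows>=1.8 |tcp [561. 259.  87.]
```

View pics/w20.png

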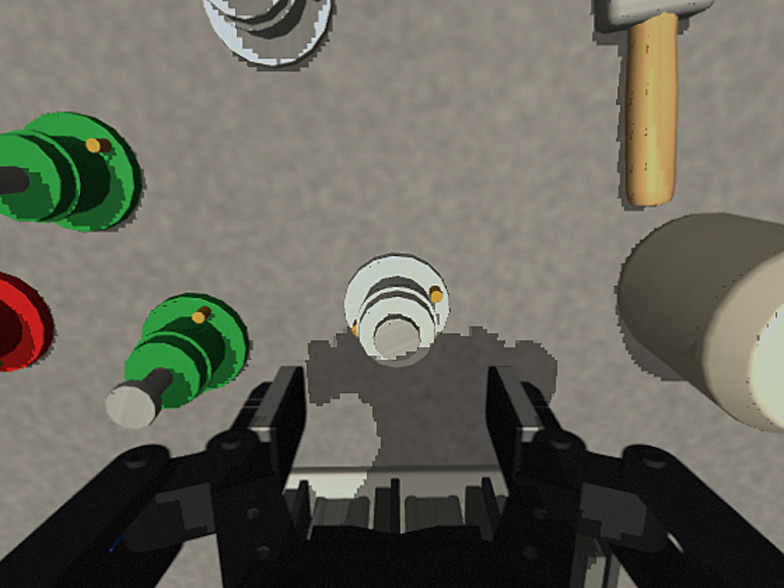

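Call:
play_rows:
  rows:
    - {"linear":[0,1,30],"rotation":[0,0,0],"hand":62}
    - {"linear":[0,1,55],"rotation":[0,0,0],"hand":62}
    - {"linear":[0,1,73],"rotation":[0,0,0],"hand":62}
    - {"linear":[0,1,73],"rotation":[0,0,0],"hand":62}
    - {"linear":[0,1,73],"rotation":[0,0,0],"hand":62}
    - {"linear":[0,1,73],"rotation":[0,0,0],"hand":25}
    - {"linear":[0,1,73],"rotation":[0,0,0],"hand":25}
    - {"linear":[0,1,73],"rotation":[0,0,0],"hand":25}
    - {"linear":[0,1,73],"rotation":[0,0,0],"hand":25}
    - {"linear":[0,1,73],"rotation":[0,0,0],"hand":25}
    - {"linear":[0,1,73],"rotation":[0,0,0],"hand":25}

```text
time: 32.4
position: [561.4, 260.1, 90.5]
ee_rot: [2.22, 2.221, 0.006]
force: [-2.1, -0.2, 6.5]
grip_width: 32.2
```

```bash
python3 - <<'E'
from h import *
st()
E
```

```text
t32.40 p [561.4 260.1  90.5] tip [561.7 260.2  17.5] x [-0.     1.     0.002] z [ 0.004  0.002 -1.   ] F [-2.1 -0.2  6.5] w32.2 q [-0.17  0.77 -0.51  1.75  0.52  0.76 -0.94]
```

```bash
python3 - <<'E'
from h import *
np.set_printoptions(suppress=True,precision=1)
c=arm.capture("top")
for nm,p in(("tray",[[653,202],[741,200],[745,333],[659,335]]),("bin",[[553,166],[640,170],[635,308],[543,304]])):
    P=atz(c,np.array(p,float)/2.3+[100,120],20 if nm=="tray" else 45);print(nm,P,P.mean(0),np.linalg.norm(P[0]-P[1]),np.linalg.norm(P[0]-P[3]))
# rack check of bias
r=np.array([[265,95],[347,95],[343,251],[261,250]])
P=atz(c,r/2.3+[100,120],8);print("rack",P.mean(0))
go([473,-425,230],tool(90))
E
```

```text
tray [[ 552.2 -357.7   20. ]
 [ 558.7 -475.8   20. ]
 [ 383.6 -474.9   20. ]
 [ 378.3 -362.4   20. ]] [ 468.2 -417.7   20. ] 118.24670451701701 173.91100386280897
bin [[ 589.9 -222.    45. ]
 [ 588.4 -335.2   45. ]
 [ 409.3 -325.8   45. ]
 [ 411.1 -209.4   45. ]] [ 499.7 -273.1   45. ] 113.24575286323622 179.29537913943565
rack [581.5 102.3   8. ]
linear [-684.8, -88.0, -141.0] rotation [0.004, -0.002, 0.0] rows>=16.9 |tcp [ 473. -425.  230.]
```

Call:
play_rows:
  rows:
    - {"linear":[0,0,-40],"rotation":[0,0,0],"hand":25}
    - {"linear":[0,0,-80],"rotation":[0,0,0],"hand":25}
    - {"linear":[0,0,-120],"rotation":[0,0,0],"hand":25}
    - {"linear":[0,0,-140],"rotation":[0,0,0],"hand":25}
    - {"linear":[0,0,-140],"rotation":[0,0,0],"hand":25}
    - {"linear":[0,0,-140],"rotation":[0,0,0],"hand":25}

```text
time: 32.95
position: [561.0, 259.3, 229.9]
ee_rot: [2.22, 2.219, 0.006]
force: [-0.0, -0.3, -4.9]
grip_width: 31.9
```

Call:
play_rows:
  rows:
    - {"linear":[-340,-24,0],"rotation":[0,0,0],"hand":25}
    - {"linear":[-340,-24,0],"rotation":[0,0,0],"hand":25}
    - {"linear":[-340,-24,0],"rotation":[0,0,0],"hand":25}
    - {"linear":[-340,-24,0],"rotation":[0,0,0],"hand":25}
    - {"linear":[-340,-24,0],"rotation":[0,0,0],"hand":25}
    - {"linear":[-340,-24,0],"rotation":[0,0,0],"hand":25}
    - {"linear":[-340,-24,0],"rotation":[0,0,0],"hand":25}
    - {"linear":[-340,-24,0],"rotation":[0,0,0],"hand":25}
    - {"linear":[-340,-24,0],"rotation":[0,0,0],"hand":25}

```text
time: 33.7
position: [534.3, -90.4, 225.6]
ee_rot: [2.233, 2.21, -0.01]
force: [-0.9, -2.1, -4.4]
grip_width: 32.2
```

Call:
play_rows:
  rows:
    - {"linear":[-340,-24,0],"rotation":[0,0,0],"hand":25}
    - {"linear":[-340,-24,0],"rotation":[0,0,0],"hand":25}
    - {"linear":[-340,-24,0],"rotation":[0,0,0],"hand":25}
    - {"linear":[-340,-24,0],"rotation":[0,0,0],"hand":25}
    - {"linear":[-340,-24,0],"rotation":[0,0,0],"hand":25}
    - {"linear":[-340,-24,0],"rotation":[0,0,0],"hand":25}
    - {"linear":[-340,-24,0],"rotation":[0,0,0],"hand":25}
    - {"linear":[-340,-24,0],"rotation":[0,0,0],"hand":25}
    - {"linear":[-340,-24,0],"rotation":[0,0,0],"hand":25}
    - {"linear":[-340,-24,0],"rotation":[0,0,0],"hand":25}
    - {"linear":[-340,-24,0],"rotation":[0,0,0],"hand":25}

```text
time: 34.62
position: [511.7, -420.7, 225.6]
ee_rot: [-2.221, -2.218, -0.003]
force: [0.4, 0.5, -4.2]
grip_width: 32.5
```

```bash
python3 - <<'E'
from h import *
np.set_printoptions(suppress=True,precision=1)
st();c=arm.capture("wrist");save(c,"w21.png",None,1.4)
go([515,-420,130],tool(90))
E
```

```text
t34.62 p [ 511.7 -420.7  225.6] tip [ 511.7 -420.4  152.6] x [0. 1. 0.] z [-0.  0. -1.] F [ 0.4  0.5 -4.2] w32.5 q [ 1.   0.7 -0.6  1.5  0.4  1.1  0.3]
linear [-1.0, 2.5, 96.3] rotation [-0.0, -0.003, 0.001] rows>=2.3 |tcp [ 515. -420.  130.]
```

View pics/w21.png

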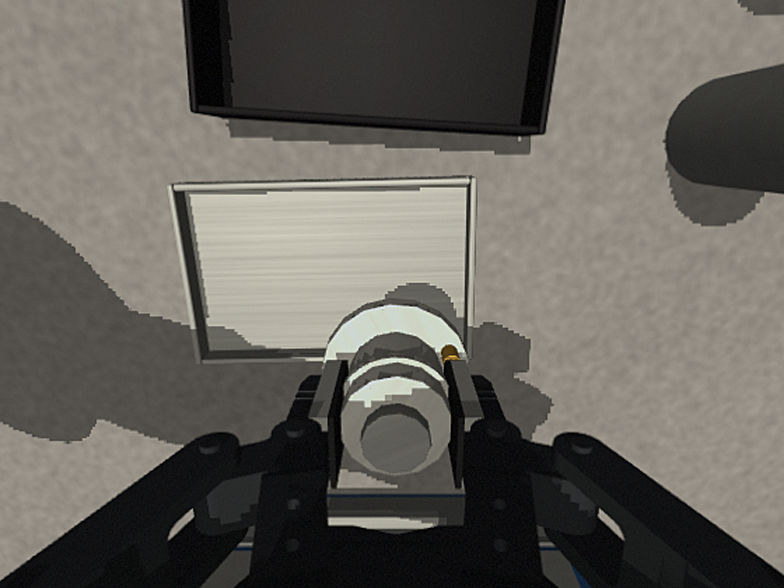

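```bash
python3 - <<'E'
from h import *
np.set_printoptions(suppress=True,precision=1)
c=arm.capture("wrist")
P=atz(c,np.array([[170,184],[475,177],[472,360],[202,361]])/1.4,20);print(P,P.mean(0))
B=atz(c,np.array([[190,113],[546,134]])/1.4,45);print(B)
E
```

```text
[[ 382.  -362.5   20. ]
 [ 558.2 -357.9   20. ]
 [ 562.6 -473.9   20. ]
 [ 386.5 -475.    20. ]] [ 472.3 -417.3   20. ]
[[ 408.9 -325.7   45. ]
 [ 589.1 -335.    45. ]]
```

Call:
play_rows:
  rows:
    - {"linear":[3,-4,40],"rotation":[0,0,0],"hand":25}
    - {"linear":[3,-4,80],"rotation":[0,0,0],"hand":25}
    - {"linear":[3,-4,110],"rotation":[0,0,0],"hand":25}
    - {"linear":[3,-4,125],"rotation":[0,0,0],"hand":25}
    - {"linear":[3,-4,128],"rotation":[0,0,0],"hand":25}
    - {"linear":[3,-4,128],"rotation":[0,0,0],"hand":25}

```text
time: 35.22
position: [509.4, -415.8, 99.4]
ee_rot: [-2.218, -2.223, -0.003]
force: [0.9, -0.3, -3.3]
grip_width: 32.3
```

Call:
play_rows:
  rows:
    - {"linear":[0,0,1],"rotation":[0,0,0],"hand":25}
    - {"linear":[0,0,2],"rotation":[0,0,0],"hand":25}
    - {"linear":[0,0,2],"rotation":[0,0,0],"hand":25}

```text
time: 35.47
position: [510.0, -417.6, 99.9]
ee_rot: [2.219, 2.219, 0.003]
force: [1.0, 0.4, -3.9]
grip_width: 32.4
```

Call:
play_rows:
  rows:
    - {"linear":[0,0,1.5],"rotation":[0,0,0],"hand":25}
    - {"linear":[0,0,3],"rotation":[0,0,0],"hand":25}
    - {"linear":[0,0,4],"rotation":[0,0,0],"hand":25}
    - {"linear":[0,0,4],"rotation":[0,0,0],"hand":25}

```text
time: 35.8
position: [509.2, -417.6, 94.6]
ee_rot: [2.22, 2.22, 0.003]
force: [-0.6, -0.0, -2.9]
grip_width: 32.4
```

Call:
play_rows:
  rows:
    - {"linear":[0,0,1],"rotation":[0,0,0],"hand":25}
    - {"linear":[0,0,1.5],"rotation":[0,0,0],"hand":25}
    - {"linear":[0,0,1.5],"rotation":[0,0,0],"hand":25}

```text
time: 36.05
position: [509.2, -417.6, 94.5]
ee_rot: [2.22, 2.22, 0.002]
force: [-3.9, 2.0, 8.6]
grip_width: 32.3
```

Contact at 94.5 as predicted. Release to 55 and rise.

Call:
play_rows:
  rows:
    - {"linear":[0,0,-0.8],"rotation":[0,0,0],"hand":55}
    - {"linear":[0,0,-0.8],"rotation":[0,0,0],"hand":55}
    - {"linear":[0,0,-0.8],"rotation":[0,0,0],"hand":55}
    - {"linear":[0,0,-0.8],"rotation":[0,0,0],"hand":55}
    - {"linear":[0,0,-0.8],"rotation":[0,0,0],"hand":55}
    - {"linear":[0,0,-20],"rotation":[0,0,0],"hand":55}
    - {"linear":[0,0,-50],"rotation":[0,0,0],"hand":55}
    - {"linear":[0,0,-90],"rotation":[0,0,0],"hand":55}
    - {"linear":[0,0,-130],"rotation":[0,0,0],"hand":55}
    - {"linear":[0,0,-150],"rotation":[0,0,0],"hand":55}
    - {"linear":[0,0,-150],"rotation":[0,0,0],"hand":55}

```text
time: 36.97
position: [511.1, -418.2, 248.8]
ee_rot: [2.214, 2.214, 0.006]
force: [0.7, -1.2, 0.4]
grip_width: 54.9
```

```bash
python3 - <<'E'
from h import *
np.set_printoptions(suppress=True,precision=1)
st();c=arm.capture("wrist");save(c,"w22.png")
c=arm.capture("top");save(c,"t3.png",(100,120,440,300),2.3)
for k,z in {"cyl_a_c":21,"rod_a_top":68}.items():
    for r in arm.landmark_of(c,k): print(k,round(r["score"],2),np.array(r["centre"]),atz(c,r["centre"],z)[0])
go([510,260,290],tool(90))
E
```

```text
t36.97 p [ 511.1 -418.2  248.8] tip [ 511.8 -418.5  175.8] x [-0.  1. -0.] z [ 0. -0. -1.] F [ 0.7 -1.2  0.4] w54.9 q [ 1.   0.7 -0.6  1.5  0.4  1.1  0.3]
cyl_a_c 0.82 [177.3 265.4] [359.8 251.5  21. ]
cyl_a_c 0.73 [183.3 234.5] [451.8 240.1  21. ]
cyl_a_c 0.68 [224.6 254.7] [396.1 114.1  21. ]
cyl_a_c 0.61 [404.6 222.4] [ 509.2 -419.6   21. ]
cyl_a_c 0.6 [155.1 247. ] [411.6 321.8  21. ]
rod_a_top 0.58 [401.3 231.7] [ 472.7 -394.7   68. ]
rod_a_top 0.53 [174.8 266.3] [353.6 248.1  68. ]
rod_a_top 0.46 [409. 217.] [ 516.5 -418.7   68. ]
rod_a_top 0.46 [149.7 244.1] [413.9 325.2  68. ]
rod_a_top 0.4 [222.2 250.4] [403.3 116.3  68. ]
rod_a_top 0.36 [180.3 232.4] [450.7 239.3  68. ]
linear [677.4, 1.9, -47.4] rotation [0.0, -0.002, 0.0] rows>=16.3 |tcp [510. 260. 290.]
```

View pics/w22.png

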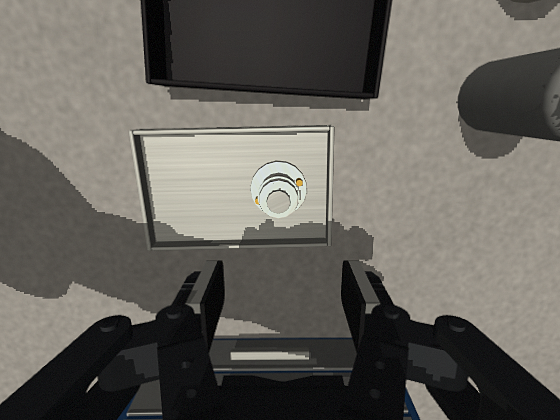

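View pics/t3.png

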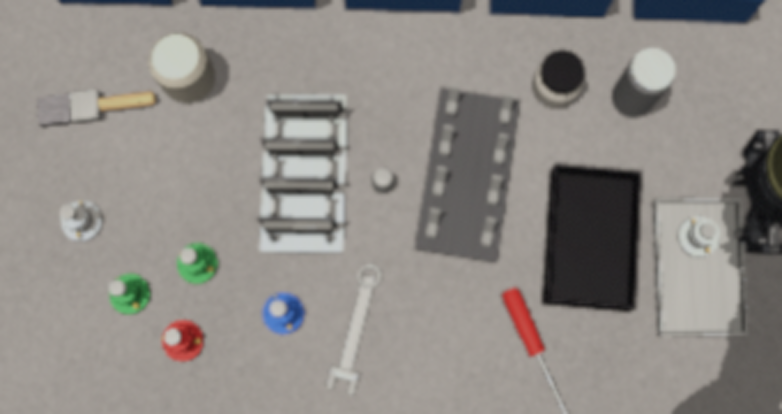

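Call:
play_rows:
  rows:
    - {"linear":[370,0,-20],"rotation":[0,0,0],"hand":0}
    - {"linear":[370,0,-20],"rotation":[0,0,0],"hand":0}
    - {"linear":[370,0,-20],"rotation":[0,0,0],"hand":0}
    - {"linear":[370,0,-20],"rotation":[0,0,0],"hand":0}
    - {"linear":[370,0,-20],"rotation":[0,0,0],"hand":0}
    - {"linear":[370,0,-20],"rotation":[0,0,0],"hand":0}
    - {"linear":[370,0,-20],"rotation":[0,0,0],"hand":0}
    - {"linear":[370,0,-20],"rotation":[0,0,0],"hand":0}
    - {"linear":[370,0,-20],"rotation":[0,0,0],"hand":0}

```text
time: 37.92
position: [507.8, -45.0, 262.0]
ee_rot: [-2.219, -2.222, -0.001]
force: [0.4, 0.3, -0.3]
grip_width: 0.2
```

Call:
play_rows:
  rows:
    - {"linear":[365,0,0],"rotation":[0,0,0],"hand":0}
    - {"linear":[365,0,0],"rotation":[0,0,0],"hand":0}
    - {"linear":[365,0,0],"rotation":[0,0,0],"hand":0}
    - {"linear":[365,0,0],"rotation":[0,0,0],"hand":0}
    - {"linear":[365,0,0],"rotation":[0,0,0],"hand":0}
    - {"linear":[365,0,0],"rotation":[0,0,0],"hand":0}
    - {"linear":[365,0,0],"rotation":[0,0,0],"hand":0}
    - {"linear":[365,0,0],"rotation":[0,0,0],"hand":0}
    - {"linear":[365,0,0],"rotation":[0,0,0],"hand":0}
    - {"linear":[365,0,0],"rotation":[0,0,0],"hand":0}
    - {"linear":[365,0,0],"rotation":[0,0,0],"hand":0}

```text
time: 38.83
position: [507.3, 319.5, 261.4]
ee_rot: [-2.216, -2.226, 0.001]
force: [-0.8, 0.2, -0.1]
grip_width: -0.1
```

```bash
python3 - <<'E'
from h import *
np.set_printoptions(suppress=True,precision=1)
st();c=arm.capture("wrist");save(c,"w23.png",None,1.4)
for k,z in {"cyl_a_c":21,"rod_a_top":68}.items():
    for r in arm.landmark_of(c,k): print(k,round(r["score"],2),np.array(r["centre"]),atz(c,r["centre"],z)[0])
E
```

```text
t38.83 p [507.3 319.5 261.4] tip [507.3 319.5 188.4] x [-0.  1.  0.] z [-0.  0. -1.] F [-0.8  0.2 -0.1] w-0.1 q [-0.2  0.6 -0.7  1.6  0.4  1.1 -1. ]
cyl_a_c 0.98 [229.8 268.2] [452.9 234.4  21. ]
cyl_a_c 0.88 [180.7 182.4] [409.8 325.3  21. ]
cyl_a_c 0.64 [180.  355.3] [392.  124.3  21. ]
cyl_a_c 0.6 [131.7 255.5] [353.3 248.4  21. ]
rod_a_top 0.97 [105.6 275.1] [351.1 251.9  68. ]
rod_a_top 0.87 [163.7 195.9] [409.6 324.9  68. ]
rod_a_top 0.7 [222.7 291.8] [453.7 235.5  68. ]
```

View pics/w23.png

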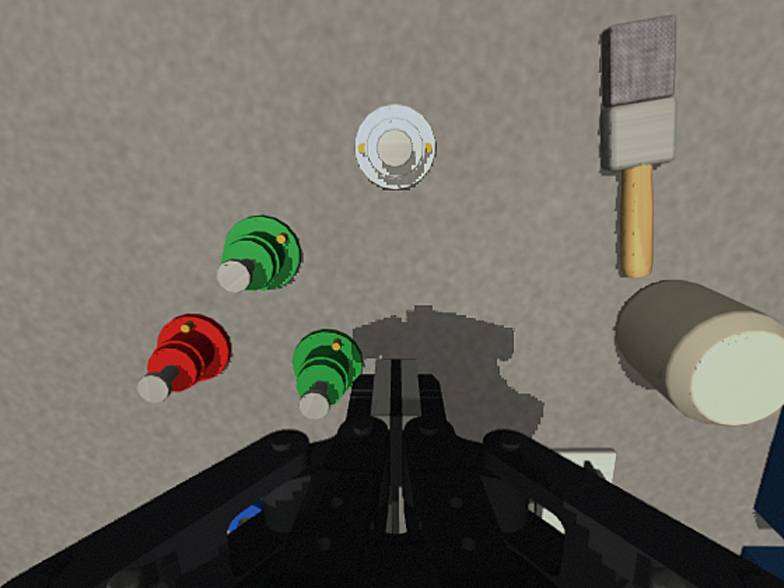

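```bash
python3 - <<'E'
from h import *
np.set_printoptions(suppress=True,precision=1)
c=arm.capture("wrist");print(atz(c,np.array([[394,148]])/1.4,68),atz(c,np.array([[395,148]])/1.4,8))
go([507,397,80],tool(90),73)
E
```

```text
[[508.3 392.   68. ]] [[508.8 391.4   8. ]]
linear [81.7, -2.5, 109.4] rotation [0.001, 0.001, -0.002] rows>=3.3 |tcp [507. 397. 153.]
```

Call:
play_rows:
  rows:
    - {"linear":[76,-1,60],"rotation":[0,0,0],"hand":0}
    - {"linear":[76,-1,60],"rotation":[0,0,0],"hand":0}
    - {"linear":[76,-1,60],"rotation":[0,0,0],"hand":0}
    - {"linear":[76,-1,100],"rotation":[0,0,0],"hand":0}
    - {"linear":[76,-1,105],"rotation":[0,0,0],"hand":0}
    - {"linear":[76,-1,105],"rotation":[0,0,0],"hand":0}
    - {"linear":[76,-1,105],"rotation":[0,0,0],"hand":0}

```text
time: 39.62
position: [508.7, 392.2, 159.1]
ee_rot: [2.222, 2.218, 0.002]
force: [-0.0, 0.4, 0.6]
grip_width: 0.3
```

```bash
python3 - <<'E'
from h import *
st();go([508,393,68],tool(90),73)
c=arm.capture("wrist");save(c,"w24.png",(180,180,400,345),3)
E
```

```text
t39.62 p [508.7 392.2 159.1] tip [508.9 392.2  86.1] x [ 0.002  1.    -0.   ] z [ 0.002 -0.    -1.   ] F [-0.   0.4  0.6] w0.3 q [-0.35  0.72 -0.6   1.63  0.48  0.94 -1.12]
linear [0.8, -0.8, 18.1] rotation [0.002, 0.0, -0.002] rows>=0.4 |tcp [508. 393. 141.]
```

View pics/w24.png

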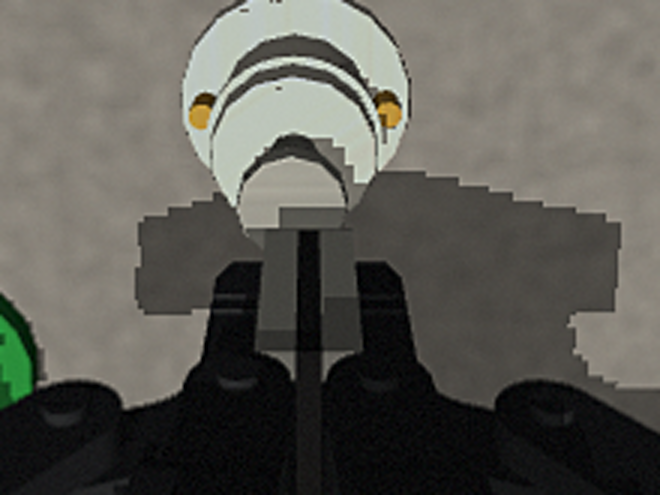

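Call:
play_rows:
  rows:
    - {"linear":[3,-2,5],"rotation":[0,0,0],"hand":0}
    - {"linear":[3,-2,10],"rotation":[0,0,0],"hand":0}
    - {"linear":[3,-2,11],"rotation":[0,0,0],"hand":0}
    - {"linear":[3,-2,11],"rotation":[0,0,0],"hand":0}
    - {"linear":[3,-2,11],"rotation":[0,0,0],"hand":0}

```text
time: 40.08
position: [506.0, 396.5, 147.6]
ee_rot: [2.22, 2.221, 0.003]
force: [0.6, 0.6, 0.4]
grip_width: 0.2
```

```bash
python3 - <<'E'
from h import *
st()
c=arm.capture("wrist");save(c,"w25.png",(180,180,400,345),3)
E
```

```text
t40.08 p [506.  396.5 147.6] tip [506.2 396.5  74.6] x [-0.     1.     0.001] z [ 0.002  0.001 -1.   ] F [0.6 0.6 0.4] w0.2 q [-0.36  0.73 -0.59  1.64  0.49  0.92 -1.14]
```

View pics/w25.png

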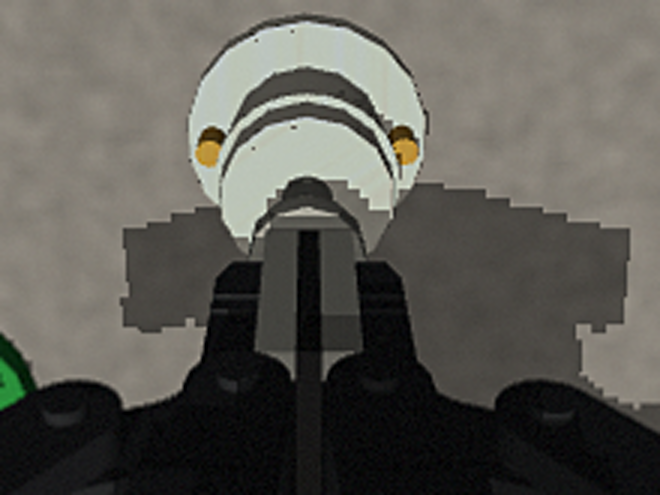

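Call:
play_rows:
  rows:
    - {"linear":[-0.5,0.5,2],"rotation":[0,0,0],"hand":0}
    - {"linear":[-0.5,0.5,4],"rotation":[0,0,0],"hand":0}
    - {"linear":[-0.5,0.5,5.5],"rotation":[0,0,0],"hand":0}
    - {"linear":[-0.5,0.5,5.5],"rotation":[0,0,0],"hand":0}

```text
time: 40.47
position: [506.4, 395.8, 141.4]
ee_rot: [2.221, 2.221, 0.002]
force: [-0.1, 0.3, -1.1]
grip_width: -0.4
```

Call:
play_rows:
  rows:
    - {"linear":[0,0,1],"rotation":[0,0,0],"hand":0}
    - {"linear":[0,0,2],"rotation":[0,0,0],"hand":0}

```text
time: 40.63
position: [506.5, 396.1, 139.8]
ee_rot: [2.22, 2.221, 0.003]
force: [-0.8, -0.8, 2.2]
grip_width: -0.1
```

Call:
play_rows:
  rows:
    - {"linear":[0,0,1],"rotation":[0,0,0],"hand":0}
    - {"linear":[0,0,2],"rotation":[0,0,0],"hand":0}

```text
time: 40.8
position: [506.5, 396.1, 138.0]
ee_rot: [2.22, 2.221, 0.003]
force: [-1.4, -0.4, 2.7]
grip_width: -0.2
```

Call:
play_rows:
  rows:
    - {"linear":[0,0,1],"rotation":[0,0,0],"hand":0}
    - {"linear":[0,0,2],"rotation":[0,0,0],"hand":0}

```text
time: 40.97
position: [506.5, 396.1, 135.9]
ee_rot: [2.22, 2.221, 0.003]
force: [-0.3, -0.5, 2.5]
grip_width: 0.1
```

Call:
play_rows:
  rows:
    - {"linear":[0,0,0],"rotation":[0,0,0],"hand":0}
    - {"linear":[0,0,0],"rotation":[0,0,0],"hand":0}

```text
time: 41.13
position: [506.5, 396.1, 135.7]
ee_rot: [2.221, 2.221, 0.003]
force: [0.7, 0.8, -0.3]
grip_width: -0.3
```

Call:
play_rows:
  rows:
    - {"linear":[0,0,1],"rotation":[0,0,0],"hand":0}
    - {"linear":[0,0,2],"rotation":[0,0,0],"hand":0}
    - {"linear":[0,0,3],"rotation":[0,0,0],"hand":0}
    - {"linear":[0,0,4],"rotation":[0,0,0],"hand":0}

```text
time: 41.47
position: [506.5, 396.1, 131.8]
ee_rot: [2.22, 2.221, 0.003]
force: [-0.0, -0.1, 2.0]
grip_width: -0.3
```

Call:
play_rows:
  rows:
    - {"linear":[0,0,1],"rotation":[0,0,0],"hand":0}
    - {"linear":[0,0,2],"rotation":[0,0,0],"hand":0}
    - {"linear":[0,0,3],"rotation":[0,0,0],"hand":0}
    - {"linear":[0,0,4],"rotation":[0,0,0],"hand":0}

```text
time: 41.8
position: [506.5, 396.0, 127.8]
ee_rot: [2.22, 2.221, 0.003]
force: [-1.8, -0.1, 2.7]
grip_width: 0.0
```

Call:
play_rows:
  rows:
    - {"linear":[0,0,1],"rotation":[0,0,0],"hand":0}
    - {"linear":[0,0,2],"rotation":[0,0,0],"hand":0}
    - {"linear":[0,0,3],"rotation":[0,0,0],"hand":0}
    - {"linear":[0,0,4],"rotation":[0,0,0],"hand":0}

```text
time: 42.13
position: [506.5, 396.1, 123.8]
ee_rot: [2.221, 2.221, 0.003]
force: [-0.5, 0.4, 2.4]
grip_width: -0.0
```

Call:
play_rows:
  rows:
    - {"linear":[0,0,0.7],"rotation":[0,0,0],"hand":0}
    - {"linear":[0,0,1.4],"rotation":[0,0,0],"hand":0}
    - {"linear":[0,0,2],"rotation":[0,0,0],"hand":0}

```text
time: 42.38
position: [506.5, 396.2, 122.7]
ee_rot: [2.22, 2.221, 0.004]
force: [-2.8, -2.0, 13.3]
grip_width: 0.1
```

Call:
play_rows:
  rows:
    - {"linear":[0,0,0.6],"rotation":[0,0,0],"hand":0}
    - {"linear":[0,0,0.6],"rotation":[0,0,0],"hand":0}

```text
time: 42.55
position: [506.5, 396.2, 122.6]
ee_rot: [2.22, 2.22, 0.004]
force: [-2.6, -3.4, 13.8]
grip_width: 0.2
```

Call:
play_rows:
  rows:
    - {"linear":[0,0,-10],"rotation":[0,0,0],"hand":0}
    - {"linear":[0,0,-40],"rotation":[0,0,0],"hand":62}
    - {"linear":[0,0,-40],"rotation":[0,0,0],"hand":62}
    - {"linear":[0,0,-40],"rotation":[0,0,0],"hand":62}
    - {"linear":[0,0,-40],"rotation":[0,0,0],"hand":62}
    - {"linear":[0,0,-40],"rotation":[0,0,0],"hand":62}

```text
time: 43.05
position: [506.3, 395.4, 160.5]
ee_rot: [2.22, 2.221, 0.001]
force: [-0.0, -0.5, -0.8]
grip_width: 60.3
```

```bash
python3 - <<'E'
from h import *
st();c=arm.capture("wrist");save(c,"w26.png",None,1.4)
go([506.5,396,33],tool(90),54)
E
```

```text
t43.05 p [506.3 395.4 160.5] tip [506.4 395.4  87.5] x [-0.     1.    -0.001] z [ 0.001 -0.001 -1.   ] F [-0.  -0.5 -0.8] w60.3 q [-0.36  0.72 -0.6   1.63  0.48  0.94 -1.12]
linear [0.6, 0.2, 73.3] rotation [0.001, 0.001, 0.0] rows>=1.8 |tcp [506.5 396.   87. ]
```

View pics/w26.png

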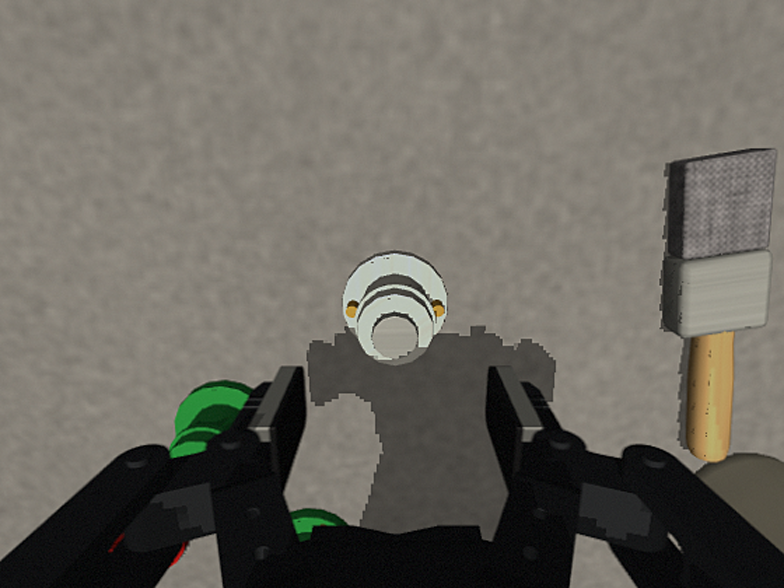

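Call:
play_rows:
  rows:
    - {"linear":[0.5,0,30],"rotation":[0,0,0],"hand":60}
    - {"linear":[0.5,0,55],"rotation":[0,0,0],"hand":60}
    - {"linear":[0.5,0,73],"rotation":[0,0,0],"hand":60}
    - {"linear":[0.5,0,73],"rotation":[0,0,0],"hand":60}
    - {"linear":[0.5,0,73],"rotation":[0,0,0],"hand":60}
    - {"linear":[0.5,0,73],"rotation":[0,0,0],"hand":25}
    - {"linear":[0.5,0,73],"rotation":[0,0,0],"hand":25}
    - {"linear":[0.5,0,73],"rotation":[0,0,0],"hand":25}
    - {"linear":[0.5,0,73],"rotation":[0,0,0],"hand":25}
    - {"linear":[0.5,0,73],"rotation":[0,0,0],"hand":25}
    - {"linear":[0.5,0,73],"rotation":[0,0,0],"hand":25}

```text
time: 44.02
position: [507.0, 397.3, 90.0]
ee_rot: [2.22, 2.221, 0.007]
force: [-0.4, 0.4, 6.7]
grip_width: 32.3
```

Call:
play_rows:
  rows:
    - {"linear":[0,0,-40],"rotation":[0,0,0],"hand":25}
    - {"linear":[0,0,-80],"rotation":[0,0,0],"hand":25}
    - {"linear":[0,0,-120],"rotation":[0,0,0],"hand":25}
    - {"linear":[0,0,-140],"rotation":[0,0,0],"hand":25}
    - {"linear":[0,0,-140],"rotation":[0,0,0],"hand":25}
    - {"linear":[0,0,-140],"rotation":[0,0,0],"hand":25}

```text
time: 44.52
position: [506.5, 396.5, 229.5]
ee_rot: [2.22, 2.22, 0.007]
force: [0.2, -0.1, -3.1]
grip_width: 32.1
```

```bash
python3 - <<'E'
from h import *
st();go([430,-417,230],tool(90))
E
```

```text
t44.52 p [506.5 396.5 229.5] tip [506.9 396.6 156.5] x [0.    1.    0.002] z [ 0.004  0.002 -1.   ] F [ 0.2 -0.1 -3.1] w32.1 q [-0.34  0.65 -0.64  1.55  0.42  1.07 -1.08]
linear [-813.5, -76.4, -2.2] rotation [0.004, -0.002, -0.0] rows>=19.6 |tcp [ 430. -417.  230.]
```

Call:
play_rows:
  rows:
    - {"linear":[-410,0,0],"rotation":[0,0,0],"hand":25}
    - {"linear":[-410,0,0],"rotation":[0,0,0],"hand":25}
    - {"linear":[-410,0,0],"rotation":[0,0,0],"hand":25}
    - {"linear":[-410,0,0],"rotation":[0,0,0],"hand":25}
    - {"linear":[-410,0,0],"rotation":[0,0,0],"hand":25}
    - {"linear":[-410,0,0],"rotation":[0,0,0],"hand":25}
    - {"linear":[-410,0,0],"rotation":[0,0,0],"hand":25}
    - {"linear":[-410,0,0],"rotation":[0,0,0],"hand":25}
    - {"linear":[-410,0,0],"rotation":[0,0,0],"hand":25}
    - {"linear":[-410,0,0],"rotation":[0,0,0],"hand":25}

```text
time: 45.35
position: [504.8, -17.3, 226.1]
ee_rot: [-2.223, -2.219, 0.002]
force: [1.6, -0.2, -1.8]
grip_width: 31.9
```

Call:
play_rows:
  rows:
    - {"linear":[-403,-76,0],"rotation":[0,0,0],"hand":25}
    - {"linear":[-403,-76,0],"rotation":[0,0,0],"hand":25}
    - {"linear":[-403,-76,0],"rotation":[0,0,0],"hand":25}
    - {"linear":[-403,-76,0],"rotation":[0,0,0],"hand":25}
    - {"linear":[-403,-76,0],"rotation":[0,0,0],"hand":25}
    - {"linear":[-403,-76,0],"rotation":[0,0,0],"hand":25}
    - {"linear":[-403,-76,0],"rotation":[0,0,0],"hand":25}
    - {"linear":[-403,-76,0],"rotation":[0,0,0],"hand":25}
    - {"linear":[-403,-76,0],"rotation":[0,0,0],"hand":25}
    - {"linear":[-403,-76,0],"rotation":[0,0,0],"hand":25}
    - {"linear":[-403,-76,0],"rotation":[0,0,0],"hand":25}
    - {"linear":[-403,-76,0],"rotation":[0,0,0],"hand":25}

```text
time: 46.35
position: [427.9, -418.8, 224.8]
ee_rot: [-2.225, -2.214, -0.002]
force: [0.5, 1.6, -2.8]
grip_width: 31.8
```

```bash
python3 - <<'E'
from h import *
st();go([428,-417,103],tool(90))
c=arm.capture("wrist");save(c,"w27.png",None,1)
E
```

```text
t46.35 p [ 427.9 -418.8  224.8] tip [ 427.8 -418.6  151.8] x [0.005 1.    0.003] z [-0.001  0.003 -1.   ] F [ 0.5  1.6 -2.8] w31.8 q [ 1.14  0.6  -0.66  1.68  0.42  1.01  0.33]
linear [1.4, 0.2, 121.8] rotation [-0.001, -0.003, -0.005] rows>=2.9 |tcp [ 428. -417.  103.]
```

View pics/w27.png

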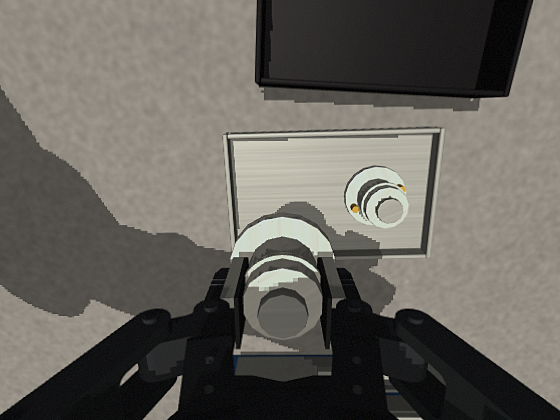

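Call:
play_rows:
  rows:
    - {"linear":[1,4,40],"rotation":[0,0,-0.005],"hand":25}
    - {"linear":[1,4,80],"rotation":[0,0,-0.005],"hand":25}
    - {"linear":[1,4,110],"rotation":[0,0,-0.005],"hand":25}
    - {"linear":[1,4,121],"rotation":[0,0,-0.005],"hand":25}
    - {"linear":[1,4,121],"rotation":[0,0,-0.005],"hand":25}
    - {"linear":[1,4,121],"rotation":[0,0,-0.005],"hand":25}
    - {"linear":[1,4,121],"rotation":[0,0,-0.005],"hand":25}
    - {"linear":[1,4,121],"rotation":[0,0,-0.005],"hand":25}

```text
time: 47.07
position: [435.8, -415.9, 108.8]
ee_rot: [2.212, 2.224, 0.003]
force: [0.3, -0.9, -2.3]
grip_width: 31.8
```

```bash
python3 - <<'E'
from h import *
st()
E
```

```text
t47.07 p [ 435.8 -415.9  108.8] tip [ 436.2 -416.    35.8] x [-0.005  1.    -0.002] z [ 0.005 -0.002 -1.   ] F [ 0.3 -0.9 -2.3] w31.8 q [ 1.07  0.73 -0.57  1.79  0.54  0.78  0.23]
```

Call:
play_rows:
  rows:
    - {"linear":[0,-1,5],"rotation":[0,0,0],"hand":25}
    - {"linear":[0,-1,9],"rotation":[0,0,0],"hand":25}
    - {"linear":[0,-1,11],"rotation":[0,0,0],"hand":25}
    - {"linear":[0,-1,11],"rotation":[0,0,0],"hand":25}
    - {"linear":[0,-1,11],"rotation":[0,0,0],"hand":25}

```text
time: 47.48
position: [433.6, -415.5, 95.5]
ee_rot: [2.215, 2.227, 0.003]
force: [0.4, -0.1, -2.8]
grip_width: 32.2
```

Call:
play_rows:
  rows:
    - {"linear":[0,0,1],"rotation":[0,0,0],"hand":25}
    - {"linear":[0,0,2],"rotation":[0,0,0],"hand":25}
    - {"linear":[0,0,2],"rotation":[0,0,0],"hand":25}

```text
time: 47.73
position: [433.9, -415.5, 94.0]
ee_rot: [2.215, 2.226, 0.003]
force: [-0.8, 0.5, 1.4]
grip_width: 31.8
```

Call:
play_rows:
  rows:
    - {"linear":[0,0,0],"rotation":[0,0,0],"hand":48}
    - {"linear":[0,0,0],"rotation":[0,0,0],"hand":48}
    - {"linear":[0,0,0],"rotation":[0,0,0],"hand":48}
    - {"linear":[0,0,0],"rotation":[0,0,0],"hand":48}
    - {"linear":[0,0,-20],"rotation":[0,0,0],"hand":48}
    - {"linear":[0,0,-50],"rotation":[0,0,0],"hand":48}
    - {"linear":[0,0,-90],"rotation":[0,0,0],"hand":48}
    - {"linear":[0,0,-130],"rotation":[0,0,0],"hand":48}
    - {"linear":[0,0,-170],"rotation":[0,0,0],"hand":48}
    - {"linear":[0,0,-170],"rotation":[0,0,0],"hand":48}
    - {"linear":[0,0,-170],"rotation":[0,0,0],"hand":48}

```text
time: 48.65
position: [434.3, -416.0, 266.3]
ee_rot: [2.211, 2.222, 0.003]
force: [-0.3, -0.1, -0.7]
grip_width: 47.9
```

```bash
python3 - <<'E'
from h import *
st();c=arm.capture("wrist");save(c,"w28.png",None,1)
c=arm.capture("top");save(c,"t4.png",(100,120,440,300),2.3)
c=arm.capture("scene");save(c,"s4.png",(130,140,490,330),2.2)
E
```

```text
t48.65 p [ 434.3 -416.   266.3] tip [ 434.8 -416.2  193.3] x [-0.005  1.    -0.003] z [ 0.006 -0.003 -1.   ] F [-0.3 -0.1 -0.7] w47.9 q [ 1.14  0.56 -0.68  1.62  0.39  1.09  0.36]
```

View pics/w28.png

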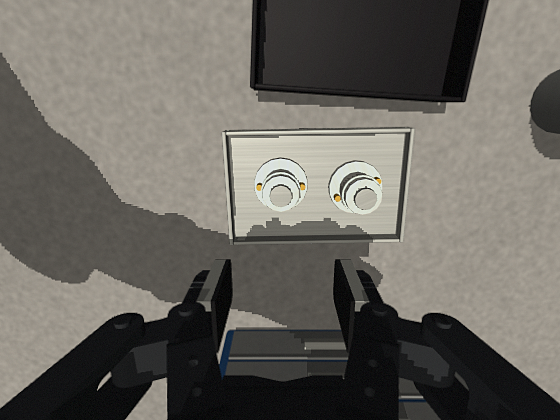

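View pics/t4.png

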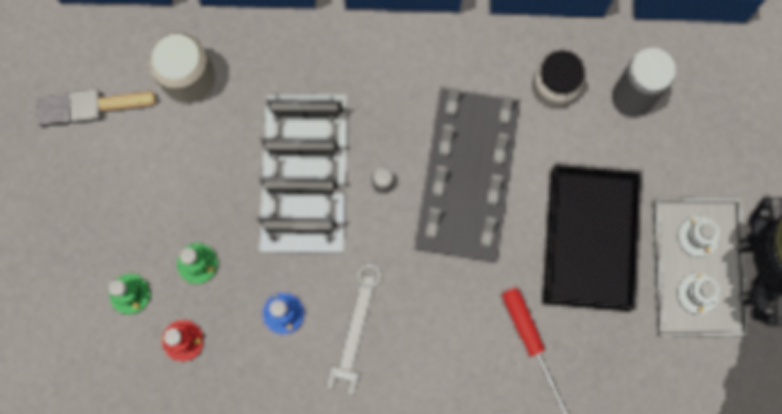

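View pics/s4.png

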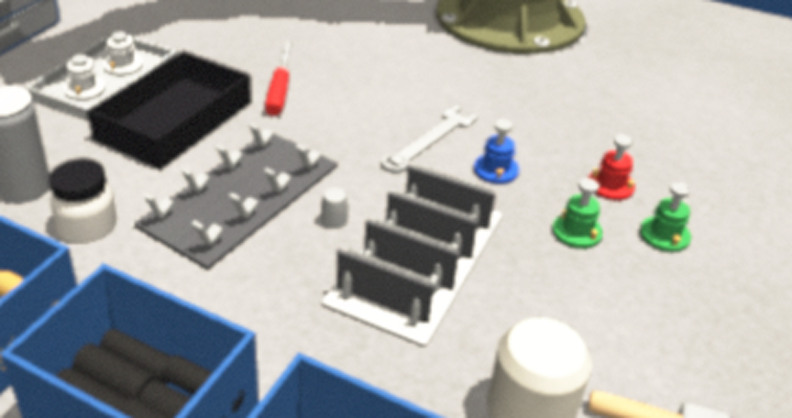

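```bash
python3 - <<'E'
from h import *
c=arm.capture("top");save(c,"t5.png",None,1.4)
E
```

```text
(no output)
```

View pics/t5.png

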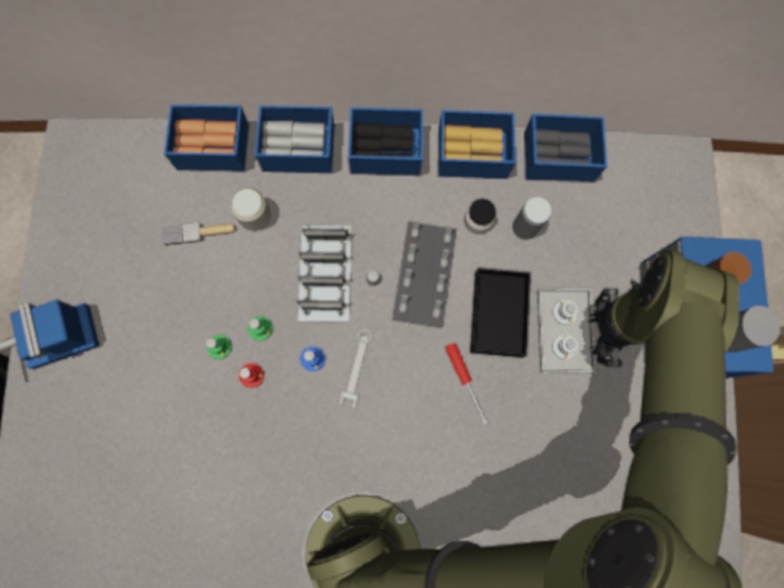

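```bash
python3 - <<'E'
from plant import arm
print(arm.sign_off())
E
```

```text
the job is handed in; nothing more can be done
None
```

The brake set is laid out and the job is handed in at about 49 s of the 210 s allowed.

- **Pads:** All four pads were taken from the carrier and stand upright in the rack, one to a slot. Each was lowered until the force showed it was on the plate. The last top and scene pictures show all four standing and the carrier empty.
- **Cylinders:** Only two plain silver cylinders were present. Both rods slid with a steady 2–3 N over the whole stroke, so neither binds. Both were pushed to the stop, about 18 mm in, and set upright in the kit tray; the scrap bin stays empty. The last wrist and top pictures show both upright inside the tray.
- **Other things:** The blue, green and red look-alikes and the bystanders look undisturbed in the last top picture. Neither cylinder was seen to be knocked aside.

**Over-push on one cylinder:** On the first cylinder I misjudged where contact began and kept pressing after the rod had reached its stop. The wrist force reached about 48 N vertically. The closed fingertips were pressing, not the arm or gripper body, and it stayed below the 120 N wrist limit. I kept the second cylinder to about 14 N.

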